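Put three cobbler's hand tools back on their own rests

TASK

The three hand tools lie on one another's rests: put the awl into the spring-clip rest, pressed down until it snaps fully home, the ball burnisher on the dark wooden V rest, and the flat glue spreader on the wire rest, each lying along its rest with the middle of its handle over the middle of the rest (either way round). Never lay a tool on the gluey bench top: park one on the spare round-based rest on the way. Do not shift or upset the jar and the thread reel, and let go of everything at the end.

Things in the scene. Friction and masses are not known exactly. Their poses are not given: they have to be found in the camera images.
- awl: Awl. Pale wooden round handle 22 mm in diameter, 132 mm long, rounded ends; its head is a slim pointed steel spike 62 mm long, 10 mm thick at its root, ending 125 mm from the origin. About 90 g. At the start it lies on the wooden rest. Origin on the handle's axis at mid-length, +x to the head; may lie rolled about x. Balances within 35 mm of the origin.
- burnisher: Ball burnisher. Pale wooden round handle 22 mm in diameter, 132 mm long, rounded ends; its head is a steel ball 32 mm in diameter on a 10 mm neck, the ball's centre 105 mm from the origin. About 120 g. At the start it lies on the wire rest. Origin on the handle's axis at mid-length, +x to the head; may lie rolled about x. Balances within 35 mm of the origin.
- spreader: Glue spreader. Pale wooden round handle 22 mm in diameter, 132 mm long, rounded ends; its head is a flat rectangular steel blade 42 mm wide, 44 mm long and 4 mm thick, ending 123 mm from the origin. About 100 g. At the start it is snapped into the spring-clip rest. Origin on the handle's axis at mid-length, +x to the head; may lie rolled about x. Balances within 35 mm of the origin.
- clip_rest: Spring-clip rest: grey plate 130x60x6 mm, two bright clips (16 mm long) at x = +45, -45 mm: sprung jaws, flared mouth 45 mm wide, top at 75 mm. A handle pressed straight down (10 N) snaps onto rubber blocks; unsnapped it rides 10-17 mm high. Pull straight up (12 N, grip 60 N). Tool lies along x; grip it midway. Home: tool origin 45 mm above this origin (centre of underside, on the bench). Fixed.
- wood_rest: Wooden V rest: a wooden plank foot 130 x 50 x 8 mm with dark wooden supports; supports at x = +45 and -45 mm, 18 mm thick, are 90 degree Vs, mouth about 50 mm wide, top at 54 mm. Tool lies along x; grip it midway. Home: tool origin 45 mm above this origin (centre of underside, on the bench). Fixed.
- wire_rest: Wire rest: bent from bright 6 mm wire, no foot plate; supports at x = +45 and -45 mm, 6 mm thick, are 90 degree Vs, mouth about 50 mm wide, top at 54 mm. Tool lies along x; grip it midway. Home: tool origin 45 mm above this origin (centre of underside, on the bench). Fixed.
- spare_rest: Spare rest, empty at the start: a dark iron round disc 112 mm in diameter and 7 mm thick carrying two thin iron plates; supports at x = +44 and -44 mm, 6 mm thick, are 90 degree Vs, mouth about 50 mm wide, top at 54 mm. Tool lies along x; grip it midway. Home: tool origin 45 mm above this origin (centre of underside, on the bench). Fixed.
- jar: Bystander: a lidded jar, 54 mm in diameter, 75 mm tall, loose, standing beyond the tools. Origin at the centre of its underside.
- reel: Bystander: a grey thread reel standing on end, 36 mm in diameter, 42 mm tall, loose, on the robot's side of the tools. Origin at the centre of its underside.
There are look-alikes about, which are no part of the job. Leave any yellow look-alike of the wood_rest alone.

How it is judged:
By the outcome, as a careful person would: the job done as asked, in the order asked, and still so for the second after the job is handed in, with the robot touching nothing.
It also fails if it takes over 118 s, if anything falls off the work surface, if the arm or the gripper's body presses on something with over 40 N, if the wrist force passes 120 N, or if a joint passes its speed limit or range.

ROBOT

A 7-joint arm with a two-finger parallel gripper is mounted at the origin on the work surface. World frame = base frame: x ahead of the robot, y to its left, z up, the work surface at z = 0. Lengths are in m, angles in rad, forces in N, time in s.
With the tool pointing down it reaches from about 0.4 to 0.85 m from the base axis. Payload 10.4 kg.
Tool frame: the origin (TCP) lies between the finger pads, 19 mm behind the fingertips; this is the grasp point; y points along the fingers, z is the direction in which the jaws open and shut, and the axes are right-handed (so a half turn about y gives the same grasp; the last joint's range is limited). The gripper opens to 85 mm and grips with 20 to 120 N. Pads are 22 mm wide; open, the fingers measure 114 mm over their backs; the gripper's body (76 mm by 85 mm) begins 54 mm behind the grasp point. The pads swing forward as they close: fully open they stand 13 mm farther back than shut.
Start: joints at [1.277, 0.332, -0.065, 1.46, 0.022, 1.35, -0.088], TCP at [0.167, -0.602, 0.25] pointing down, gripper open.
Joint ranges: [-2.6, 2.6], [-0.5, 2.12], [-1.47, 1.34], [0.16, 2.42], [-1.27, 4.41], [0.06, 2.06], [-2.6, 2.6]. Speed limits (rad/s): [2.22, 2.22, 2.79, 2.79, 3.14, 3.14, 3.14].

INTERFACE

Orientations are given as a unit quaternion [x, y, z, w].
In Python, from workcell import manip gives the robot as it stands. The module is installed in compiled form; this text tells all that it offers.
- The arm moves only by the tool move_arm, never from a script. Its argument "increments" is a list of rows, each an object with "offset": the shift along the tool's x, y, z in m, a list of three; "yaw": the turn about the tool's y in degrees; "jaw": the closure in counts, from 0 (fully open) to 255 (shut). In form: [{"offset": [tx, ty, tz], "yaw": yaw, "jaw": jaw}, ...]. A call has 1 to 10 rows; each row is the pose to reach, as a shift and turn from the pose measured when the call began, along the tool's axes at that moment; what a row does not reach only later rows make up. A row lasts 1/12 s, in which the tool goes at most 41.7 mm and 7.16 degrees, less where a joint would pass 70% of its speed; a pose out of reach is approached as far as the arm can. A call with a gripper value outside its range is refused whole. The fingers move at their own pace and stop on an object; "squeeze" is the grip in N (left out, the last holds). Time passes only in rows, so rows that repeat a pose let the fingers close. It gives the time, the measured TCP pose, the force and the opening at its end, in the units of the state.
- manip.get_obs(): the state, without advancing time (a new reading comes with each control period).
- manip.camera(name): name is "scene" or "top" or "wrist"; returns a dict with "pixels" (384x512x3 uint8, red, green, blue), "depth" (384x512 float32, m along the optical axis (not along the pixel's ray), 0 where there is no reading), "intrinsics" (3x3 intrinsics, pixels), "D" ([k1, k2, p1, p2, k3] as OpenCV has them; the pictures are not rectified), "R" (3x3) and "t" (3): a world point X has camera coordinates R X + t; the wrist camera has in their place "mount" (4x4, takes a point from camera to tool coordinates, whose origin is the TCP and whose axes are the tool frame's). Camera axes: x right, y down, z forward; pixel columns grow to the right and rows downward; lengths in m; the calibration is good to about 2 mm. A picture is of the moment at which its call begins: read the wrist's pose just before it.
- manip.hand_in(): hands the job in, once; it reports no verdict.
Trained networks look in a picture, given as the dict that the camera call returned (one of the last four; its "shot" number tells which), for a name from the list of things; names that differ only in an ending like _2 or _b are one class to them, and where a whole thing is asked for, a point or a joint stands for the part that bears it (a point fixed in the world has none). Each returns a list of dicts, best first, with "confidence" (0 to 1); they miss things now and then, are a little off and sometimes report something else, mostly with a low value. They report only what shows in the picture. A call takes as long as a camera call. They do not tell look-alikes from the thing itself.
- manip.recognise(picture, query): "bbox" ([left, top, right, bottom] in pixels, round what is visible of it).
- manip.spot_point(picture, query): "centre" ([column, row] in pixels: a listed point, or the origin of a listed thing).
The state is a dict: "clock": time; "joint_pos": joint angles; "joint_velocities": joint speeds; "tau": joint torques, N m; "position": TCP position; "ee_rot": TCP orientation; "ft_force": force on the tool from outside, world axes, zero at the start; "torque": the same for the moment, N m; "grip_width": opening from 0.0 (shut) to 1.0 (fully open).
Only numpy, scipy, OpenCV 4.12 (cv2) and the standard library are available. Lean on these libraries where they do the work, as an engineer would, in place of code of your own. Each camera call takes 0.05 s, during which the arm holds its last target. There are 200 camera calls.

## Working session

There is one attempt and no reset: what is moved stays moved. The work goes in short steps, Python scripts to look and compute and a tool call to move; the robot and the scene stay as the last step left them, time stands still between calls to the robot, and variables do not carry over. Pictures are saved under pics/ and viewed, about 12 in all and at most 16, crops included, and the job is handed in when it is done.

Besides the shell and the picture viewer there is one more tool, called after "Request:" by a JSON object that holds its "name" and its "arguments", one argument or row to a line. move_arm: Moves the arm, as the interface text tells. Its arguments: {"type":"object","properties":{"increments":{"type":"array","items":{"type":"object","properties":{"offset":{"type":"array","items":{"type":"number"}},"yaw":{"type":"number"},"jaw":{"type":"number"}}}},"squeeze":{"type":"number"}},"required":["increments"]}

```bash
mkdir -p pics
cat > h.py <<'E'
import numpy as np, cv2
from workcell import manip
from scipy.spatial.transform import Rotation as Ro
def snap(n):
    o=manip.get_obs(); p=manip.camera(n)
    if n=="wrist":
        T=np.eye(4);T[:3,:3]=Ro.from_quat(o["ee_rot"]).as_matrix();T[:3,3]=o["position"]
        p["C"]=T@np.array(p["mount"])
    else:
        M=np.eye(4);M[:3,:3]=p["R"];M[:3,3]=p["t"];p["C"]=np.linalg.inv(M)
    return p
def rays(p,uv):
    uv=np.array(uv,float).reshape(-1,1,2)
    return cv2.undistortPoints(uv,np.array(p["intrinsics"]),np.array(p["D"])).reshape(-1,2)
def atz(p,uv,z):
    r=rays(p,uv);d=np.c_[r,np.ones(len(r))]@p["C"][:3,:3].T;c=p["C"][:3,3]
    return c+d*((z-c[2])/d[:,2])[:,None]
def cloud(p):
    v,u=np.mgrid[0:384,0:512];uv=np.c_[u.ravel(),v.ravel()]
    r=rays(p,uv);z=p["depth"].ravel()[:,None]
    X=np.c_[r*z,z]@p["C"][:3,:3].T+p["C"][:3,3]
    return X.reshape(384,512,3)
def save(p,name,box=None,s=1.5):
    im=cv2.cvtColor(np.array(p["pixels"]),cv2.COLOR_RGB2BGR)
    if box: im=im[box[1]:box[3],box[0]:box[2]]
    cv2.imwrite("pics/"+name,cv2.resize(im,None,fx=s,fy=s,interpolation=cv2.INTER_CUBIC))
E
python3 - <<'E'
from h import *
o=manip.get_obs();print({k:np.round(v,3) for k,v in o.items()})
for n in ("top","scene"):
    p=snap(n);save(p,n+"1.png");X=cloud(p)
    print(n,"cam at",p["C"][:3,3].round(3))
    for q,z in (("awl",.045),("burnisher",.045),("spreader",.045),("clip_rest",.0),("wood_rest",.0),("wire_rest",.0),("spare_rest",.0),("jar",0),("reel",0)):
        for r in manip.spot_point(p,q)[:3]:
            print(q,np.round(r["centre"]),round(r["confidence"],2),atz(p,[r["centre"]],z)[0].round(3))
E
```

```text
{'clock': np.float64(0.0), 'joint_pos': array([ 1.277,  0.333, -0.065,  1.461,  0.022,  1.35 , -0.088]), 'joint_velocities': array([-0.001,  0.001,  0.001, -0.001, -0.001, -0.001,  0.001]), 'tau': array([ 1.0000e-03, -6.2544e+01,  4.9000e-02, -3.9159e+01,  1.6000e-02,
        1.0000e-02,  0.0000e+00]), 'position': array([ 0.167, -0.602,  0.249]), 'ee_rot': array([-0.096,  0.701, -0.7  ,  0.095]), 'ft_force': array([-0.999,  0.919, -0.32 ]), 'torque': array([-0.033, -0.027, -0.032]), 'grip_width': np.float64(0.994)}
top cam at [0.369 0.143 1.27 ]
awl [213. 209.] 0.74 [0.492 0.282 0.045]
burnisher [415. 192.] 0.89 [ 0.535 -0.266  0.045]
spreader [280. 181.] 0.68 [0.569 0.099 0.045]
clip_rest [282. 180.] 0.68 [0.58  0.093 0.   ]
wood_rest [ 99. 236.] 0.9 [0.424 0.608 0.   ]
wood_rest [160. 251.] 0.83 [0.382 0.434 0.   ]
wood_rest [208. 298.] 0.79 [0.252 0.3   0.   ]
wire_rest [416. 194.] 0.61 [ 0.535 -0.283  0.   ]
spare_rest [362. 206.] 0.68 [ 0.502 -0.13   0.   ]
jar [376. 120.] 0.95 [ 0.75  -0.181  0.   ]
reel [318. 235.] 0.43 [ 0.423 -0.007  0.   ]
scene cam at [ 1.142 -0.457  0.803]
awl [293. 178.] 0.61 [0.509 0.273 0.045]
burnisher [141. 292.] 0.87 [ 0.548 -0.274  0.045]
spreader [268. 219.] 0.63 [0.582 0.095 0.045]
clip_rest [270. 232.] 0.6 [ 0.588  0.096 -0.   ]
wood_rest [297. 153.] 0.89 [0.39  0.425 0.   ]
wood_rest [242. 150.] 0.78 [0.243 0.306 0.   ]
wood_rest [289. 183.] 0.71 [0.479 0.288 0.   ]
wire_rest [139. 302.] 0.49 [ 0.533 -0.282  0.   ]
spare_rest [188. 258.] 0.62 [ 0.508 -0.117  0.   ]
reel [204. 222.] 0.73 [ 0.43  -0.004  0.   ]
```

View pics/top1.png

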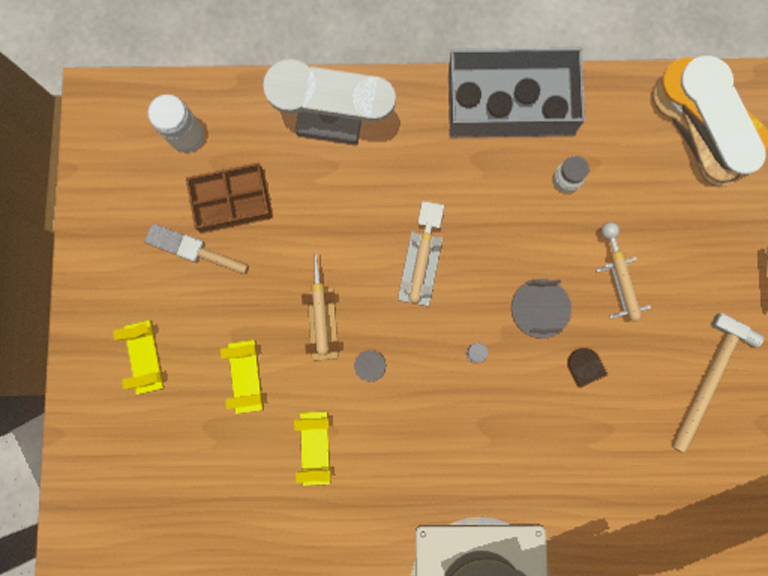

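View pics/scene1.png

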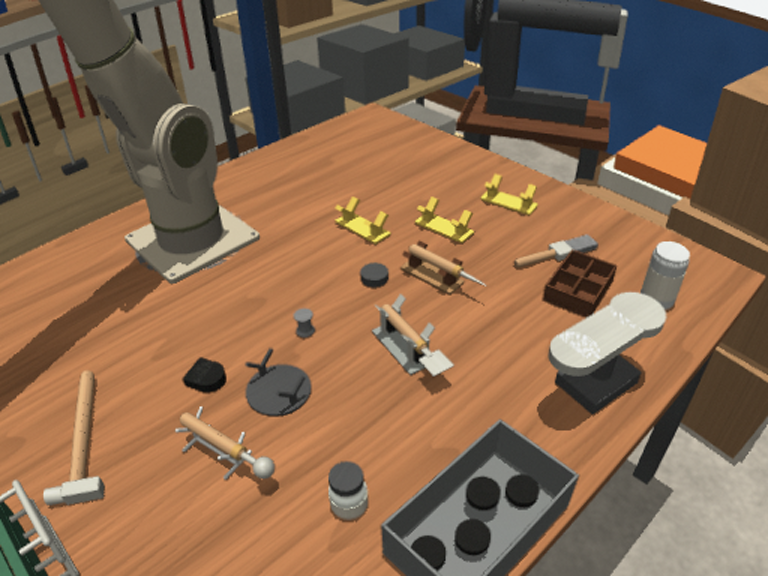

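Run:
```python
from h import *
p=snap("top");X=cloud(p)
im=p["pixels"].astype(int)
q=X.reshape(-1,3);c=p["pixels"].reshape(-1,3)
for n,x,y in (("awl",.497,.28),("burn",.538,-.27),("spr",.573,.098)):
    m=(np.hypot(q[:,0]-x,q[:,1]-y)<.15)&(q[:,2]>.035)&(q[:,2]<.08)
    # pale wood: colour
    s=q[m];cc=c[m]
    near=np.hypot(s[:,0]-x,s[:,1]-y)<.02
    print(n,m.sum(),"colour at centre",cc[near].mean(0),"z",np.percentile(s[near,2],[5,50,95]).round(3))
R=Ro.from_quat(manip.get_obs()["ee_rot"]).as_matrix();print(R.round(3))
```

```text
awl 651 colour at centre [200.57017544 165.78070175 115.88596491] z [0.048 0.055 0.06 ]
burn 633 colour at centre [196.2        163.85833333 117.83333333] z [0.046 0.054 0.059]
spr 796 colour at centre [202.29357798 169.1559633  121.35779817] z [0.049 0.054 0.059]
[[-0.964  0.     0.268]
 [-0.268 -0.    -0.964]
 [-0.    -1.     0.   ]]
```

The top view shows the spreader in the clip at (280,180), the awl on the dark V rest at (213,209), the burnisher on the wire rest at (415,192), the empty spare rest at (361,205), the reel at (318,235) and the jar at (380,117). The yellow look-alikes lie at the lower left.

```bash
cat >> h.py <<'E'
def goal(x,y,z,a,o=None):
    """offset (tool axes) and yaw deg to reach TCP x,y,z with handle angle a (deg) across the jaws"""
    o=o or manip.get_obs();R=Ro.from_quat(o["ee_rot"]).as_matrix()
    off=R.T@(np.array([x,y,z])-o["position"]);a0=np.degrees(np.arctan2(R[0,2],-R[1,2]))
    return off.round(4),round((a0-a+90)%180-90,2)
def handle(p,x,y,r=.1,dbg=0):
    """fit pale handle near x,y: returns centre xy, angle deg, length, top z"""
    X=cloud(p);im=np.array(p["pixels"]);hsv=cv2.cvtColor(im,cv2.COLOR_RGB2HSV)
    m=(np.hypot(X[...,0]-x,X[...,1]-y)<r)&(X[...,2]>.036)&(X[...,2]<.095)&(hsv[...,1]>60)&(hsv[...,2]>120)
    n,l,st,_=cv2.connectedComponentsWithStats(m.astype(np.uint8))
    k=1+np.argmax(st[1:,4]);s=X[l==k]
    c=s[:,:2].mean(0)
    for _ in range(3):
        u=np.linalg.svd(s[:,:2]-c,full_matrices=False)[2][0];u*=np.sign(u[0])
        t=(s[:,:2]-c)@u;w=(s[:,:2]-c)@[-u[1],u[0]]
        lo,hi=np.percentile(t,[.3,99.7]);wl,wh=np.percentile(w,[2,98])
        c=c+u*(lo+hi)/2+np.array([-u[1],u[0]])*(wl+wh)/2
    tt=[np.percentile(s[abs((s[:,:2]-c)@u-d)<.006,2],90).round(4) for d in (-.05,-.025,0,.025,.05) if (abs((s[:,:2]-c)@u-d)<.006).any()]
    return c.round(4),np.degrees(np.arctan2(u[1],u[0])).round(2),"len",(hi-lo).round(4),"wid",(wh-wl).round(4),"ztop",tt,len(s)
E
python3 - <<'E'
from h import *
p=snap("top")
for n,x,y in (("awl",.492,.282),("burn",.538,-.27),("spr",.573,.098)): print(n,handle(p,x,y))
w=snap("wrist");print(np.array(w["mount"]).round(3));print(np.array(w["intrinsics"]).round(0))
print(goal(.56,.098,.25,-11))
E
```

```text
awl (array([0.4827, 0.2869]), np.float64(6.39), 'len', np.float64(0.1275), 'wid', np.float64(0.0481), 'ztop', [np.float64(0.0579), np.float64(0.0569), np.float64(0.0584), np.float64(0.0571), np.float64(0.0567)], 466)
burn (array([ 0.542 , -0.2694]), np.float64(13.37), 'len', np.float64(0.134), 'wid', np.float64(0.0204), 'ztop', [np.float64(0.0584), np.float64(0.0587), np.float64(0.0579), np.float64(0.0589), np.float64(0.0572)], 383)
spr (array([0.5759, 0.1002]), np.float64(-11.98), 'len', np.float64(0.1293), 'wid', np.float64(0.0204), 'ztop', [np.float64(0.0597), np.float64(0.0582), np.float64(0.0582), np.float64(0.0574), np.float64(0.0576)], 340)
[[ 0.     0.962  0.275 -0.069]
 [-0.    -0.275  0.962 -0.124]
 [ 1.    -0.     0.    -0.001]
 [ 0.     0.     0.     1.   ]]
[[326.   0. 260.]
 [  0. 326. 192.]
 [  0.   0.   1.]]
(array([-0.5658, -0.    , -0.5697]), np.float64(26.51))
```

Request:
{"name": "move_arm", "arguments": {
  "increments": [
    {"offset": [-0.28, 0, -0.285], "yaw": 13, "jaw": 0},
    {"offset": [-0.28, 0, -0.285], "yaw": 13, "jaw": 0},
    {"offset": [-0.28, 0, -0.285], "yaw": 13, "jaw": 0},
    {"offset": [-0.28, 0, -0.285], "yaw": 13, "jaw": 0},
    {"offset": [-0.28, 0, -0.285], "yaw": 13, "jaw": 0},
    {"offset": [-0.28, 0, -0.285], "yaw": 13, "jaw": 0},
    {"offset": [-0.28, 0, -0.285], "yaw": 13, "jaw": 0},
    {"offset": [-0.28, 0, -0.285], "yaw": 13, "jaw": 0},
    {"offset": [-0.28, 0, -0.285], "yaw": 13, "jaw": 0},
    {"offset": [-0.28, 0, -0.285], "yaw": 13, "jaw": 0}
  ]
}}

```text
clock: 1.98
position: [0.3626, -0.2487, 0.2505]
ee_rot: [0.017, -0.707, 0.707, -0.017]
ft_force: [1.0, 0.4, 0.6]
grip_width: 1.0
```

Run:
```python
from h import *
o=manip.get_obs();print(o["clock"],o["position"].round(3),o["joint_pos"].round(2))
print(goal(.576,.1,.25,-12))
w=snap("wrist");print(handle(w,.542,-.2694));save(w,"w1.png")
print(cloud(w)[192,260])
for q in ("spare_rest","wire_rest","reel","burnisher","jar"):
  for r in manip.spot_point(w,q)[:2]: print(q,np.round(r["centre"]),round(r["confidence"],2),atz(w,[r["centre"]],.045 if q=="burnisher" else 0)[0].round(4))
```

```text
1.9833 [ 0.363 -0.249  0.25 ] [ 0.89 -0.06 -0.37  1.9  -0.02  1.3  -1.  ]
(array([-0.2298,  0.0005, -0.3381]), np.float64(14.74))
(array([ 0.4994, -0.2791]), np.float64(15.48), 'len', np.float64(0.046), 'wid', np.float64(0.02), 'ztop', [np.float64(0.0531), np.float64(0.0561), np.float64(0.0558)], 1185)
[ 0.325402   -0.25033871 -0.00061152]
spare_rest [152.  22.] 0.94 [ 0.5064 -0.1271  0.    ]
wire_rest [150.  23.] 0.72 [ 0.5056 -0.1258  0.    ]
reel [ 43. 100.] 0.92 [4.214e-01 1.000e-04 0.000e+00]
```

Request:
{"name": "move_arm", "arguments": {
  "increments": [
    {"offset": [-0.23, 0, -0.338], "yaw": 14.7, "jaw": 0},
    {"offset": [-0.23, 0, -0.338], "yaw": 14.7, "jaw": 0},
    {"offset": [-0.23, 0, -0.338], "yaw": 14.7, "jaw": 0},
    {"offset": [-0.23, 0, -0.338], "yaw": 14.7, "jaw": 0},
    {"offset": [-0.23, 0, -0.338], "yaw": 14.7, "jaw": 0},
    {"offset": [-0.23, 0, -0.338], "yaw": 14.7, "jaw": 0},
    {"offset": [-0.23, 0, -0.338], "yaw": 14.7, "jaw": 0},
    {"offset": [-0.23, 0, -0.338], "yaw": 14.7, "jaw": 0},
    {"offset": [-0.23, 0, -0.338], "yaw": 14.7, "jaw": 0},
    {"offset": [-0.23, 0, -0.338], "yaw": 14.7, "jaw": 0}
  ]
}}

```text
clock: 3.12
position: [0.5748, 0.09, 0.2496]
ee_rot: [-0.077, -0.703, 0.703, 0.077]
ft_force: [1.1, -0.9, 0.9]
grip_width: 1.0
```

Run:
```python
from h import *
o=manip.get_obs();print(o["clock"],o["position"].round(3),o["joint_pos"].round(2))
w=snap("wrist");print(handle(w,.576,.1));save(w,"w2.png")
np.savez("w2.npz",X=cloud(w),im=w["pixels"],C=w["C"])
print(goal(.576,.1,.1,-12))
for q in ("clip_rest","wood_rest","spare_rest","wire_rest","reel","spreader","awl"):
  for r in manip.spot_point(w,q)[:2]: print(q,np.round(r["centre"]),round(r["confidence"],2),atz(w,[r["centre"]],.045 if q in("awl","spreader") else 0)[0].round(4))
```

```text
3.1167 [0.575 0.09  0.25 ] [ 0.37  0.32 -0.74  1.55  0.22  1.36 -2.18]
(array([0.579 , 0.1025]), np.float64(-12.0), 'len', np.float64(0.127), 'wid', np.float64(0.0177), 'ztop', [np.float64(0.0563), np.float64(0.0564), np.float64(0.0565), np.float64(0.0566), np.float64(0.0566)], 2079)
(array([ 0.0003,  0.1486, -0.0008]), np.float64(-0.03))
clip_rest [248. 158.] 0.73 [0.5813 0.1025 0.    ]
clip_rest [354. 263.] 0.48 [0.4204 0.0012 0.    ]
wood_rest [127. 262.] 0.6 [0.4846 0.2849 0.    ]
spare_rest [447. 179.] 0.89 [ 0.5057 -0.1243  0.    ]
reel [354. 264.] 0.72 [0.4191 0.0006 0.    ]
reel [246. 170.] 0.7 [0.5676 0.1084 0.    ]
spreader [249. 170.] 0.78 [0.5768 0.1014 0.045 ]
awl [109. 276.] 0.88 [0.4905 0.2859 0.045 ]
```

View pics/w2.png

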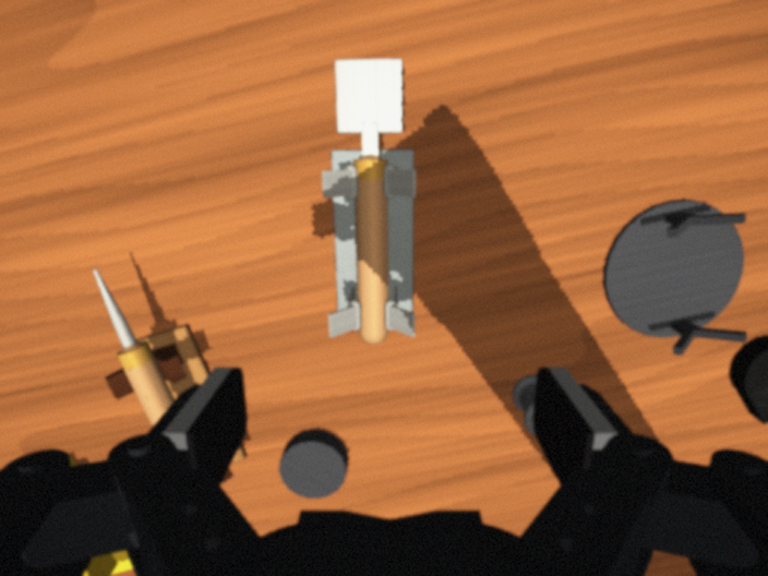

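```bash
cat >> h.py <<'E'
def rest(X,im,x,y,r=.075,zl=.02,zh=.08,ang=0,excl=None):
    """supports above zl: cluster into two; return centres, mid, axis angle"""
    m=(np.hypot(X[...,0]-x,X[...,1]-y)<r)&(X[...,2]>zl)&(X[...,2]<zh)
    if excl is not None: m&=~excl
    s=X[m];k=cv2.kmeans(s[:,:2].astype(np.float32),2,None,(3,50,1e-5),5,cv2.KMEANS_PP_CENTERS)[1].ravel()
    out=[]
    for i in (0,1):
        q=s[k==i];(c,wh,an)=cv2.minAreaRect(q[:,:2].astype(np.float32));out.append(np.array(c))
        print("  sup",np.round(c,4),np.round(wh,4),round(an,1),"n",len(q),"zmax",np.percentile(q[:,2],98).round(3))
    a,b=sorted(out,key=lambda c:c[0]);d=b-a
    print("  mid",((a+b)/2).round(4),"ang",np.degrees(np.arctan2(d[1],d[0])).round(2),"dist",np.hypot(*d).round(4))
E
python3 - <<'E'
from h import *
d=np.load("w2.npz");X,im=d["X"],d["im"]
hsv=cv2.cvtColor(im,cv2.COLOR_RGB2HSV)
print("spare");rest(X,im,.506,-.126)
print("clip");rest(X,im,.578,.102,excl=hsv[...,1]>70,zl=.04)
p=snap("top");Y=cloud(p);h2=cv2.cvtColor(np.array(p["pixels"]),cv2.COLOR_RGB2HSV)
print("spare top");rest(Y,None,.506,-.126)
# disc centre
for nm,Z,c in(("w",X,im),("top",Y,p["pixels"])):
    m=(np.hypot(Z[...,0]-.506,Z[...,1]+.126)<.07)&(np.array(c).max(-1)<110)&(Z[...,2]<.015)&(Z[...,2]>.003)
    q=Z[m][:,:2].astype(np.float32);print(nm,"disc",cv2.minEnclosingCircle(q),q.mean(0))
print("clock",manip.get_obs()["clock"])
print(goal(.579,.1025,.046,-12))
E
```

```text
spare
  sup [ 0.4618 -0.1223] [0.0538 0.0076] 88.5 n 431 zmax 0.052
  sup [ 0.5492 -0.1227] [0.0068 0.0535] 0.2 n 417 zmax 0.053
  mid [ 0.5055 -0.1225] ang -0.23 dist 0.0874
clip
  sup [0.6218 0.0956] [0.0493 0.0616] 28.8 n 988 zmax 0.076
  sup [0.547  0.1047] [0.0553 0.0551] 55.1 n 696 zmax 0.076
  mid [0.5844 0.1002] ang -6.94 dist 0.0754
spare top
  sup [ 0.5471 -0.1492] [0.0033 0.0075] 6.4 n 6 zmax 0.054
  sup [ 0.5478 -0.141 ] [0.0067 0.0067] 12.8 n 10 zmax 0.05
  mid [ 0.5475 -0.1451] ang 85.39 dist 0.0082
w disc ((0.5060753226280212, -0.12229712307453156), 0.05596687272191048) [ 0.50701463 -0.12066793]
top disc ((0.5467157363891602, -0.1523660123348236), 0.0019124818500131369) [ 0.54744357 -0.15251699]
clock 3.5667
(array([-0.0022,  0.2041, -0.0153]), np.float64(-0.43))
```

Request:
{"name": "move_arm", "arguments": {
  "increments": [
    {"offset": [-0.002, 0.03, -0.014], "yaw": -0.4, "jaw": 0},
    {"offset": [-0.002, 0.06, -0.014], "yaw": -0.4, "jaw": 0},
    {"offset": [-0.002, 0.1, -0.014], "yaw": -0.4, "jaw": 0},
    {"offset": [-0.002, 0.14, -0.014], "yaw": -0.4, "jaw": 0},
    {"offset": [-0.002, 0.17, -0.014], "yaw": -0.4, "jaw": 0},
    {"offset": [-0.002, 0.19, -0.014], "yaw": -0.4, "jaw": 0},
    {"offset": [-0.002, 0.203, -0.014], "yaw": -0.4, "jaw": 0},
    {"offset": [-0.002, 0.203, -0.014], "yaw": -0.4, "jaw": 0}
  ]
}}

```text
clock: 4.23
position: [0.5772, 0.1, 0.0449]
ee_rot: [-0.074, -0.702, 0.704, 0.076]
ft_force: [-0.1, -0.3, 0.7]
grip_width: 1.005
```

Request:
{"name": "move_arm", "arguments": {
  "increments": [
    {"offset": [0, 0, 0], "yaw": 0, "jaw": 255},
    {"offset": [0, 0, 0], "yaw": 0, "jaw": 255},
    {"offset": [0, 0, 0], "yaw": 0, "jaw": 255},
    {"offset": [0, 0, 0], "yaw": 0, "jaw": 255},
    {"offset": [0, 0, 0], "yaw": 0, "jaw": 255},
    {"offset": [0, 0, 0], "yaw": 0, "jaw": 255},
    {"offset": [0, 0, 0], "yaw": 0, "jaw": 255},
    {"offset": [0, 0, 0], "yaw": 0, "jaw": 255}
  ],
  "squeeze": 70
}}

```text
clock: 4.9
position: [0.5779, 0.1004, 0.0461]
ee_rot: [-0.074, -0.703, 0.704, 0.075]
ft_force: [-0.9, -0.2, 6.5]
grip_width: 0.232
```

Request:
{"name": "move_arm", "arguments": {
  "increments": [
    {"offset": [0, -0.006, 0], "yaw": 0, "jaw": 255},
    {"offset": [0, -0.012, 0], "yaw": 0, "jaw": 255},
    {"offset": [0, -0.02, 0], "yaw": 0, "jaw": 255},
    {"offset": [0, -0.03, 0], "yaw": 0, "jaw": 255},
    {"offset": [0, -0.045, 0], "yaw": 0, "jaw": 255},
    {"offset": [0, -0.065, 0], "yaw": 0, "jaw": 255},
    {"offset": [0, -0.09, 0], "yaw": 0, "jaw": 255},
    {"offset": [0, -0.115, 0], "yaw": 0, "jaw": 255},
    {"offset": [0, -0.135, 0], "yaw": 0, "jaw": 255},
    {"offset": [0, -0.135, 0], "yaw": 0, "jaw": 255}
  ]
}}

```text
clock: 5.73
position: [0.5803, 0.101, 0.1871]
ee_rot: [-0.077, -0.703, 0.703, 0.072]
ft_force: [1.2, 2.0, -1.2]
grip_width: 0.236
```

Run:
```python
from h import *
o=manip.get_obs();print(o["clock"],o["position"].round(4),o["grip_width"],o["ft_force"].round(1),o["joint_pos"].round(2))
w=snap("wrist");save(w,"w3.png");np.savez("w3.npz",X=cloud(w),im=w["pixels"],C=w["C"])
X=cloud(w)
# held handle points in tool frame
R=Ro.from_quat(o["ee_rot"]).as_matrix();T=(X-o["position"])@R
hsv=cv2.cvtColor(np.array(w["pixels"]),cv2.COLOR_RGB2HSV)
m=(abs(T[...,2])<.013)&(abs(T[...,1])<.025)&(abs(T[...,0])<.16)&(w["depth"]>0)
for nm,mm in (("wood",m&(hsv[...,1]>60)),("steel",m&(hsv[...,1]<=60))):
    s=T[mm];print(nm,len(s),np.percentile(s,[1,50,99],axis=0).round(4).tolist())
print(goal(.5055,-.1225,.18,-.2))
```

```text
5.7333 [0.5803 0.101  0.1871] 0.23635049530256116 [ 1.2  2.  -1.2] [ 0.34  0.38 -0.73  1.62  0.27  1.24 -2.23]
wood 12403 [[-0.064, -0.0142, -0.0112], [-0.0234, -0.0085, -0.0005], [0.0304, -0.0012, 0.0099]]
steel 7606 [[-0.1018, -0.0222, -0.0128], [-0.0858, -0.0012, -0.0001], [0.0071, 0.0013, 0.0128]]
(array([0.0255, 0.0048, 0.2337]), np.float64(-11.93))
```

View pics/w3.png

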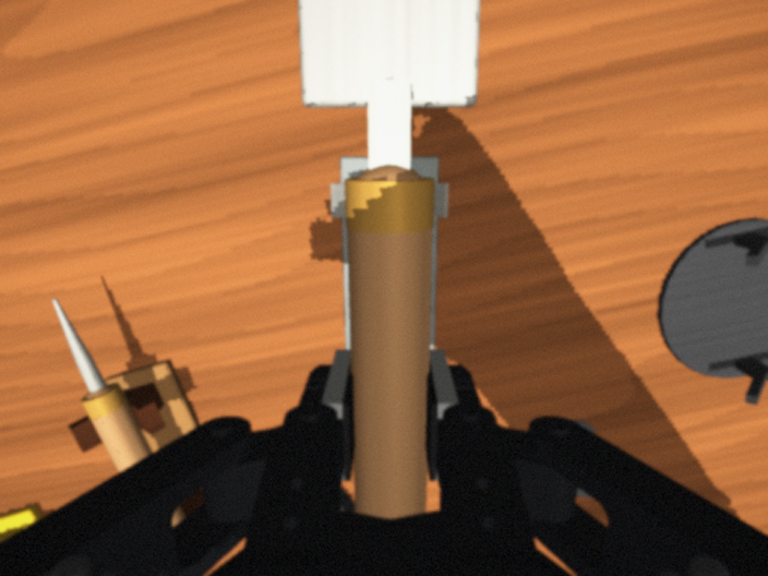

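The spreader is held centred, with its handle end about 65 mm from the TCP. Next I move it over the spare rest.

Request:
{"name": "move_arm", "arguments": {
  "increments": [
    {"offset": [0.004, 0, 0.035], "yaw": -2, "jaw": 255},
    {"offset": [0.008, 0, 0.07], "yaw": -4, "jaw": 255},
    {"offset": [0.012, 0, 0.11], "yaw": -6, "jaw": 255},
    {"offset": [0.016, 0, 0.15], "yaw": -8, "jaw": 255},
    {"offset": [0.02, 0, 0.19], "yaw": -10, "jaw": 255},
    {"offset": [0.024, 0, 0.22], "yaw": -11.5, "jaw": 255},
    {"offset": [0.0255, 0, 0.234], "yaw": -11.9, "jaw": 255},
    {"offset": [0.0255, 0, 0.234], "yaw": -11.9, "jaw": 255},
    {"offset": [0.0255, 0, 0.234], "yaw": -11.9, "jaw": 255}
  ]
}}

```text
clock: 6.53
position: [0.5049, -0.1236, 0.1846]
ee_rot: [-0.003, -0.706, 0.708, 0.001]
ft_force: [0.1, 0.6, -1.1]
grip_width: 0.228
```

Run:
```python
from h import *
o=manip.get_obs();print(o["clock"],o["position"].round(4),o["ft_force"].round(1),o["joint_pos"].round(2))
print(goal(.5055,-.1225,.07,-.2))
p=snap("top");Y=cloud(p);im=np.array(p["pixels"]);h=cv2.cvtColor(im,cv2.COLOR_RGB2HSV)
print("clip");rest(Y,None,.578,.102,zl=.03)
m=(np.hypot(Y[...,0]-.578,Y[...,1]-.102)<.085)&(h[...,1]<70)&(Y[...,2]<.015)
print("plate",cv2.minAreaRect(Y[m][:,:2].astype(np.float32)))
save(p,"t2.png",(180,120,340,260),5)
```

```text
6.5333 [ 0.5049 -0.1236  0.1846] [ 0.1  0.6 -1.1] [ 0.76  0.21 -0.68  1.8   0.14  1.18 -1.54]
(array([-0.0002,  0.1146, -0.0013]), np.float64(-0.16))
clip
  sup [0.5357 0.1087] [0.0552 0.0206] 77.6 n 130 zmax 0.078
  sup [0.6231 0.0907] [0.0562 0.0197] 75.2 n 130 zmax 0.078
  mid [0.5794 0.0997] ang -11.67 dist 0.0892
plate ((0.5813292860984802, 0.0992131382226944), (0.059617847204208374, 0.13232135772705078), 78.19039916992188)
```

View pics/t2.png

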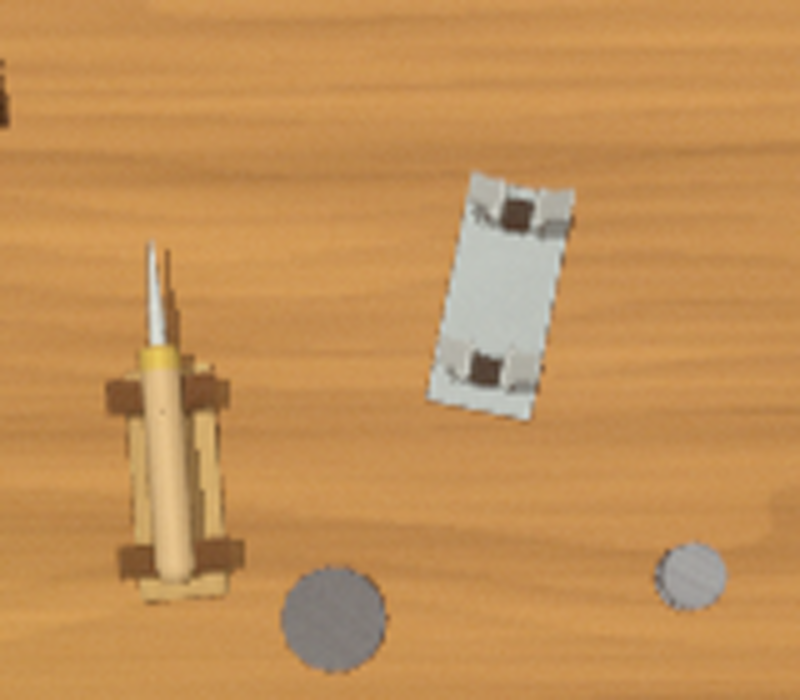

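Request:
{"name": "move_arm", "arguments": {
  "increments": [
    {"offset": [0, 0.03, -0.001], "yaw": -0.2, "jaw": 255},
    {"offset": [0, 0.065, -0.001], "yaw": -0.2, "jaw": 255},
    {"offset": [0, 0.095, -0.001], "yaw": -0.2, "jaw": 255},
    {"offset": [0, 0.115, -0.001], "yaw": -0.2, "jaw": 255},
    {"offset": [0, 0.128, -0.001], "yaw": -0.2, "jaw": 255},
    {"offset": [0, 0.135, -0.001], "yaw": -0.2, "jaw": 255},
    {"offset": [0, 0.139, -0.001], "yaw": -0.2, "jaw": 255},
    {"offset": [0, 0.139, -0.001], "yaw": -0.2, "jaw": 255}
  ]
}}

```text
clock: 7.25
position: [0.5068, -0.1232, 0.047]
ee_rot: [-0.002, -0.705, 0.709, -0.001]
ft_force: [-1.5, -8.6, 1.4]
grip_width: 0.232
```

Request:
{"name": "move_arm", "arguments": {
  "increments": [
    {"offset": [0, 0, 0], "yaw": 0, "jaw": 200},
    {"offset": [0, 0, 0], "yaw": 0, "jaw": 150},
    {"offset": [0, 0, 0], "yaw": 0, "jaw": 90},
    {"offset": [0, 0, 0], "yaw": 0, "jaw": 0},
    {"offset": [0, 0, 0], "yaw": 0, "jaw": 0},
    {"offset": [0, 0, 0], "yaw": 0, "jaw": 0},
    {"offset": [0, 0, 0], "yaw": 0, "jaw": 0}
  ]
}}

```text
clock: 7.83
position: [0.5068, -0.123, 0.0469]
ee_rot: [-0.002, -0.705, 0.709, -0.001]
ft_force: [-0.4, -0.1, 0.9]
grip_width: 1.0
```

Request:
{"name": "move_arm", "arguments": {
  "increments": [
    {"offset": [0, -0.02, 0], "yaw": 0, "jaw": 0},
    {"offset": [0, -0.05, 0], "yaw": 0, "jaw": 0},
    {"offset": [0, -0.09, 0], "yaw": 0, "jaw": 0},
    {"offset": [0, -0.13, 0], "yaw": 0, "jaw": 0},
    {"offset": [0, -0.16, 0], "yaw": 0, "jaw": 0},
    {"offset": [0, -0.19, 0], "yaw": 0, "jaw": 0},
    {"offset": [0, -0.19, 0], "yaw": 0, "jaw": 0}
  ]
}}

```text
clock: 8.42
position: [0.5083, -0.1221, 0.243]
ee_rot: [-0.005, -0.704, 0.71, -0.004]
ft_force: [0.3, 0.1, -0.2]
grip_width: 1.002
```

Run:
```python
from h import *
o=manip.get_obs();print(o["clock"],o["position"].round(4),o["ft_force"].round(1),o["joint_pos"].round(2))
w=snap("wrist");print("spr",handle(w,.5055,-.1225));print("burn",handle(w,.542,-.269))
np.savez("w4.npz",X=cloud(w),im=w["pixels"],C=w["C"]);save(w,"w4.png")
print(goal(.485,.284,.24,5))
```

```text
8.4167 [ 0.5083 -0.1221  0.243 ] [ 0.3  0.1 -0.2] [ 0.78  0.16 -0.69  1.72  0.11  1.29 -1.51]
spr (array([ 0.5091, -0.1241]), np.float64(-0.51), 'len', np.float64(0.1263), 'wid', np.float64(0.0155), 'ztop', [np.float64(0.0563), np.float64(0.0564), np.float64(0.0563), np.float64(0.0565), np.float64(0.0567)], 2034)
burn (array([ 0.5474, -0.2671]), np.float64(12.93), 'len', np.float64(0.1397), 'wid', np.float64(0.0189), 'ztop', [np.float64(0.0562), np.float64(0.056), np.float64(0.0562), np.float64(0.0563), np.float64(0.0564)], 2780)
(array([ 0.0228, -0.003 , -0.4062]), np.float64(-5.06))
```

Request:
{"name": "move_arm", "arguments": {
  "increments": [
    {"offset": [0.003, 0, -0.04], "yaw": -1, "jaw": 0},
    {"offset": [0.005, 0, -0.08], "yaw": -2, "jaw": 0},
    {"offset": [0.008, 0, -0.12], "yaw": -3, "jaw": 0},
    {"offset": [0.01, 0, -0.16], "yaw": -4, "jaw": 0},
    {"offset": [0.012, 0, -0.2], "yaw": -5, "jaw": 0},
    {"offset": [0.015, 0, -0.24], "yaw": -6, "jaw": 0},
    {"offset": [0.017, 0, -0.28], "yaw": -6, "jaw": 0},
    {"offset": [0.02, 0, -0.32], "yaw": -6, "jaw": 0},
    {"offset": [0.022, 0, -0.36], "yaw": -6, "jaw": 0},
    {"offset": [0.023, 0, -0.39], "yaw": -6, "jaw": 0}
  ]
}}

```text
clock: 9.3
position: [0.4833, 0.271, 0.2361]
ee_rot: [0.034, -0.704, 0.709, -0.04]
ft_force: [0.1, 0.4, 0.5]
grip_width: 0.999
```

Run:
```python
from h import *
o=manip.get_obs();print(o["clock"],o["position"].round(4),o["ft_force"].round(1),o["joint_pos"].round(2))
w=snap("wrist");np.savez("w5.npz",X=cloud(w),im=w["pixels"],C=w["C"]);save(w,"w5.png")
print("awl",handle(w,.485,.284))
for q in ("awl","wood_rest"):
  for r in manip.spot_point(w,q)[:2]: print(q,np.round(r["centre"]),round(r["confidence"],2),atz(w,[r["centre"]],.045 if q=="awl" else 0)[0].round(4))
```

```text
9.3 [0.4833 0.271  0.2361] [0.1 0.4 0.5] [ 0.2   0.31 -0.95  1.64  0.27  1.32 -2.26]
awl (array([0.4888, 0.2856]), np.float64(5.08), 'len', np.float64(0.1313), 'wid', np.float64(0.0208), 'ztop', [np.float64(0.0563), np.float64(0.0563), np.float64(0.0567), np.float64(0.0563), np.float64(0.0565)], 2494)
awl [244. 166.] 0.94 [0.4897 0.2864 0.045 ]
wood_rest [218. 337.] 0.96 [0.2498 0.3008 0.    ]
wood_rest [245. 164.] 0.76 [0.4834 0.2864 0.    ]
```

View pics/w5.png

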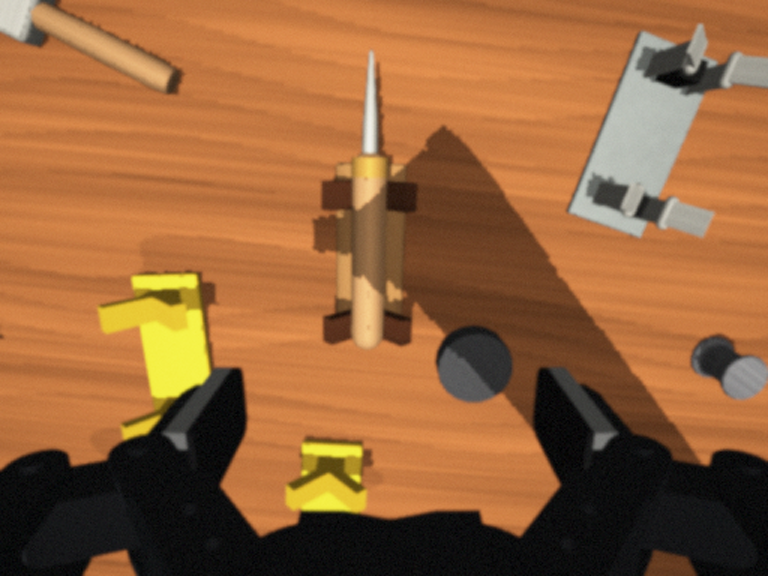

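Run:
```python
from h import *
print(goal(.4875,.2853,.046,5.1))
```

```text
(array([-0.0046,  0.1898, -0.0153]), np.float64(1.15))
```

Request:
{"name": "move_arm", "arguments": {
  "increments": [
    {"offset": [-0.004, 0.03, -0.015], "yaw": 1.1, "jaw": 0},
    {"offset": [-0.004, 0.06, -0.015], "yaw": 1.1, "jaw": 0},
    {"offset": [-0.004, 0.1, -0.015], "yaw": 1.1, "jaw": 0},
    {"offset": [-0.004, 0.13, -0.015], "yaw": 1.1, "jaw": 0},
    {"offset": [-0.004, 0.16, -0.015], "yaw": 1.1, "jaw": 0},
    {"offset": [-0.004, 0.18, -0.015], "yaw": 1.1, "jaw": 0},
    {"offset": [-0.004, 0.19, -0.015], "yaw": 1.1, "jaw": 0},
    {"offset": [-0.004, 0.19, -0.015], "yaw": 1.1, "jaw": 0}
  ]
}}

```text
clock: 10.12
position: [0.486, 0.2829, 0.0433]
ee_rot: [0.03, -0.703, 0.709, -0.033]
ft_force: [0.3, -0.4, 0.5]
grip_width: 1.001
```

Request:
{"name": "move_arm", "arguments": {
  "increments": [
    {"offset": [0, 0, 0], "yaw": 0, "jaw": 255},
    {"offset": [0, 0, 0], "yaw": 0, "jaw": 255},
    {"offset": [0, 0, 0], "yaw": 0, "jaw": 255},
    {"offset": [0, 0, 0], "yaw": 0, "jaw": 255},
    {"offset": [0, 0, 0], "yaw": 0, "jaw": 255},
    {"offset": [0, 0, 0], "yaw": 0, "jaw": 255},
    {"offset": [0, 0, 0], "yaw": 0, "jaw": 255},
    {"offset": [0, 0, 0], "yaw": 0, "jaw": 255}
  ],
  "squeeze": 80
}}

```text
clock: 10.78
position: [0.4864, 0.2843, 0.0445]
ee_rot: [0.03, -0.704, 0.709, -0.033]
ft_force: [-0.6, 3.1, 6.5]
grip_width: 0.238
```

Request:
{"name": "move_arm", "arguments": {
  "increments": [
    {"offset": [0, -0.01, 0], "yaw": 0, "jaw": 255},
    {"offset": [0, -0.03, 0], "yaw": 0, "jaw": 255},
    {"offset": [0, -0.055, 0], "yaw": 0, "jaw": 255},
    {"offset": [0, -0.085, 0], "yaw": 0, "jaw": 255},
    {"offset": [0, -0.11, 0], "yaw": 0, "jaw": 255},
    {"offset": [0, -0.13, 0], "yaw": 0, "jaw": 255},
    {"offset": [0, -0.14, 0], "yaw": 0, "jaw": 255},
    {"offset": [0, -0.14, 0], "yaw": 0, "jaw": 255}
  ]
}}

```text
clock: 11.45
position: [0.4863, 0.2856, 0.1868]
ee_rot: [0.029, -0.704, 0.708, -0.035]
ft_force: [0.5, 0.5, -1.2]
grip_width: 0.229
```

```bash
cat >> h.py <<'E'
def held(w,o):
    X=cloud(w);R=Ro.from_quat(o["ee_rot"]).as_matrix();T=(X-o["position"])@R
    hsv=cv2.cvtColor(np.array(w["pixels"]),cv2.COLOR_RGB2HSV)
    m=(abs(T[...,2])<.016)&(abs(T[...,1])<.03)&(abs(T[...,0])<.08)&(w["depth"]>0)&(hsv[...,1]>60)
    s=T[m];print("held wood n",len(s),"x head end",np.percentile(s[:,0],[.2,1,5]).round(4))
    for x in (-.055,-.045,-.035,-.025,-.02):
        q=s[abs(s[:,0]-x)<.004]
        if len(q)>20: print("  x",x,"ytop",np.percentile(q[:,1],3).round(4),"z",np.percentile(q[:,2],[2,98]).round(4),"mid",np.percentile(q[:,2],[2,98]).mean().round(4))
E
python3 - <<'E'
from h import *
o=manip.get_obs();print(o["clock"],o["position"].round(4),o["grip_width"].round(3),o["ft_force"].round(1),o["joint_pos"].round(2))
w=snap("wrist");held(w,o);save(w,"w6.png")
print(goal(.58,.1,.186,-11.8))
E
```

```text
Traceback (most recent call last):
AttributeError: 'float' object has no attribute 'round'
```

Run:
```python
from h import *
o=manip.get_obs();print(o["clock"],o["position"].round(4),o["ft_force"].round(1),o["joint_pos"].round(2))
w=snap("wrist");held(w,o);save(w,"w6.png")
print(goal(.58,.1,.186,-11.8))
```

```text
11.45 [0.4863 0.2856 0.1868] [ 0.5  0.5 -1.2] [ 0.14  0.38 -0.93  1.68  0.33  1.24 -2.34]
held wood n 12707 x head end [-0.0754 -0.0642 -0.061 ]
  x -0.055 ytop -0.0122 z [-0.0109  0.01  ] mid -0.0005
  x -0.045 ytop -0.0119 z [-0.0108  0.0097] mid -0.0005
  x -0.035 ytop -0.0119 z [-0.0106  0.0096] mid -0.0005
  x -0.025 ytop -0.012 z [-0.0109  0.0095] mid -0.0007
  x -0.02 ytop -0.012 z [-0.011   0.0095] mid -0.0007
(array([-0.0773,  0.0007,  0.1926]), np.float64(16.9))
```

Request:
{"name": "move_arm", "arguments": {
  "increments": [
    {"offset": [-0.012, 0, 0.03], "yaw": 2.5, "jaw": 255},
    {"offset": [-0.026, 0, 0.065], "yaw": 5.5, "jaw": 255},
    {"offset": [-0.04, 0, 0.1], "yaw": 8.5, "jaw": 255},
    {"offset": [-0.054, 0, 0.135], "yaw": 12, "jaw": 255},
    {"offset": [-0.068, 0, 0.17], "yaw": 15, "jaw": 255},
    {"offset": [-0.075, 0, 0.187], "yaw": 16.5, "jaw": 255},
    {"offset": [-0.0773, 0, 0.1926], "yaw": 16.9, "jaw": 255},
    {"offset": [-0.0773, 0, 0.1926], "yaw": 16.9, "jaw": 255},
    {"offset": [-0.0773, 0, 0.1926], "yaw": 16.9, "jaw": 255}
  ]
}}

```text
clock: 12.25
position: [0.579, 0.1013, 0.1858]
ee_rot: [-0.074, -0.702, 0.705, 0.07]
ft_force: [-0.1, 1.0, -1.0]
grip_width: 0.231
```

Run:
```python
from h import *
o=manip.get_obs();print(o["clock"],o["position"].round(4),o["ft_force"].round(1),o["joint_pos"].round(2))
w=snap("wrist");save(w,"w7.png",None,1);held(w,o)
print(goal(.58,.1,.046,-11.8))
p=snap("top");Y=cloud(p);h=cv2.cvtColor(np.array(p["pixels"]),cv2.COLOR_RGB2HSV)
print("wood");rest(Y,None,.485,.286,zl=.03)
m=(np.hypot(Y[...,0]-.485,Y[...,1]-.286)<.1)&(Y[...,2]>.004)
print("foot",cv2.minAreaRect(Y[m][:,:2].astype(np.float32)))
```

```text
12.25 [0.579  0.1013 0.1858] [-0.1  1.  -1. ] [ 0.38  0.4  -0.79  1.62  0.3   1.25 -2.25]
held wood n 12577 x head end [-0.0757 -0.0637 -0.0606]
  x -0.055 ytop -0.0122 z [-0.0108  0.0101] mid -0.0003
  x -0.045 ytop -0.0119 z [-0.0103  0.0099] mid -0.0002
  x -0.035 ytop -0.012 z [-0.01    0.0098] mid -0.0001
  x -0.025 ytop -0.012 z [-0.0103  0.0097] mid -0.0003
  x -0.02 ytop -0.012 z [-0.0104  0.0097] mid -0.0003
(array([-0.0006,  0.1401,  0.0012]), np.float64(0.19))
wood
  sup [0.522  0.2862] [0.0181 0.0609] 4.5 n 149 zmax 0.056
  sup [0.4322 0.279 ] [0.0178 0.0598] 4.3 n 145 zmax 0.055
  mid [0.4771 0.2826] ang 4.57 dist 0.0901
foot ((0.4876096546649933, 0.2877691388130188), (0.1893283724784851, 0.19147849082946777), 73.61768341064453)
```

Request:
{"name": "move_arm", "arguments": {
  "increments": [
    {"offset": [0, 0.03, 0.001], "yaw": 0.2, "jaw": 255},
    {"offset": [0, 0.06, 0.001], "yaw": 0.2, "jaw": 255},
    {"offset": [0, 0.085, 0.001], "yaw": 0.2, "jaw": 255},
    {"offset": [0, 0.1, 0.001], "yaw": 0.2, "jaw": 255},
    {"offset": [0, 0.11, 0.001], "yaw": 0.2, "jaw": 255},
    {"offset": [0, 0.11, 0.001], "yaw": 0.2, "jaw": 255}
  ]
}}

```text
clock: 12.85
position: [0.5779, 0.1017, 0.0745]
ee_rot: [-0.073, -0.702, 0.705, 0.071]
ft_force: [-0.1, -0.2, -0.6]
grip_width: 0.231
```

Request:
{"name": "move_arm", "arguments": {
  "increments": [
    {"offset": [0, 0.006, 0], "yaw": 0, "jaw": 255},
    {"offset": [0, 0.012, 0], "yaw": 0, "jaw": 255},
    {"offset": [0, 0.018, 0], "yaw": 0, "jaw": 255},
    {"offset": [0, 0.024, 0], "yaw": 0, "jaw": 255},
    {"offset": [0, 0.03, 0], "yaw": 0, "jaw": 255},
    {"offset": [0, 0.032, 0], "yaw": 0, "jaw": 255},
    {"offset": [0, 0.032, 0], "yaw": 0, "jaw": 255}
  ]
}}

```text
clock: 13.43
position: [0.5791, 0.1016, 0.0444]
ee_rot: [-0.074, -0.702, 0.705, 0.07]
ft_force: [-4.7, -1.6, 14.4]
grip_width: 0.229
```

Request:
{"name": "move_arm", "arguments": {
  "increments": [
    {"offset": [0, 0.003, 0], "yaw": 0, "jaw": 255},
    {"offset": [0, 0.004, 0], "yaw": 0, "jaw": 255},
    {"offset": [0, 0.004, 0], "yaw": 0, "jaw": 255}
  ]
}}

```text
clock: 13.68
position: [0.5792, 0.1016, 0.0441]
ee_rot: [-0.074, -0.701, 0.706, 0.07]
ft_force: [-19.4, -6.1, 41.8]
grip_width: 0.235
```

Run:
```python
from h import *
o=manip.get_obs();w=snap("wrist");held(w,o);print(o["position"])
```

```text
held wood n 11972 x head end [-0.0745 -0.064  -0.0607]
  x -0.055 ytop -0.0123 z [-0.0093  0.0091] mid -0.0001
  x -0.045 ytop -0.0122 z [-0.0084  0.0082] mid -0.0001
  x -0.035 ytop -0.0122 z [-0.0104  0.0096] mid -0.0004
  x -0.025 ytop -0.0122 z [-0.0105  0.0097] mid -0.0004
  x -0.02 ytop -0.0122 z [-0.0104  0.0097] mid -0.0003
[0.5792334  0.10164224 0.04410152]
```

It has stopped hard at the home height under 42 N, so it is snapped. I release it and rise.

Request:
{"name": "move_arm", "arguments": {
  "increments": [
    {"offset": [0, 0, 0], "yaw": 0, "jaw": 230},
    {"offset": [0, 0, 0], "yaw": 0, "jaw": 150},
    {"offset": [0, 0, 0], "yaw": 0, "jaw": 60},
    {"offset": [0, 0, 0], "yaw": 0, "jaw": 0},
    {"offset": [0, 0, 0], "yaw": 0, "jaw": 0},
    {"offset": [0, 0, 0], "yaw": 0, "jaw": 0},
    {"offset": [0, 0, 0], "yaw": 0, "jaw": 0}
  ]
}}

```text
clock: 14.32
position: [0.5792, 0.1017, 0.0439]
ee_rot: [-0.074, -0.701, 0.706, 0.07]
ft_force: [0.6, 0.3, -0.2]
grip_width: 0.995
```

Request:
{"name": "move_arm", "arguments": {
  "increments": [
    {"offset": [0, -0.02, 0], "yaw": 0, "jaw": 0},
    {"offset": [0, -0.05, 0], "yaw": 0, "jaw": 0},
    {"offset": [0, -0.09, 0], "yaw": 0, "jaw": 0},
    {"offset": [0, -0.13, 0], "yaw": 0, "jaw": 0},
    {"offset": [0, -0.16, 0], "yaw": 0, "jaw": 0},
    {"offset": [0, -0.19, 0], "yaw": 0, "jaw": 0},
    {"offset": [0, -0.19, 0], "yaw": 0, "jaw": 0}
  ]
}}

```text
clock: 14.9
position: [0.5803, 0.1045, 0.2402]
ee_rot: [-0.077, -0.701, 0.705, 0.067]
ft_force: [-0.1, 0.4, -0.6]
grip_width: 0.999
```

Run:
```python
from h import *
o=manip.get_obs();print(o["clock"],o["position"].round(4),o["ft_force"].round(1),o["joint_pos"].round(2))
w=snap("wrist");print("awl",handle(w,.579,.101));save(w,"w8.png")
print(goal(.53,-.25,.24,13.2))
```

```text
14.9 [0.5803 0.1045 0.2402] [-0.1  0.4 -0.6] [ 0.39  0.36 -0.81  1.55  0.28  1.34 -2.23]
awl (array([0.5797, 0.1023]), np.float64(-12.26), 'len', np.float64(0.1269), 'wid', np.float64(0.0166), 'ztop', [np.float64(0.0566), np.float64(0.0565), np.float64(0.0564), np.float64(0.0566), np.float64(0.0566)], 2030)
(array([-0.0232, -0.0007,  0.3567]), np.float64(-24.88))
```

View pics/w8.png

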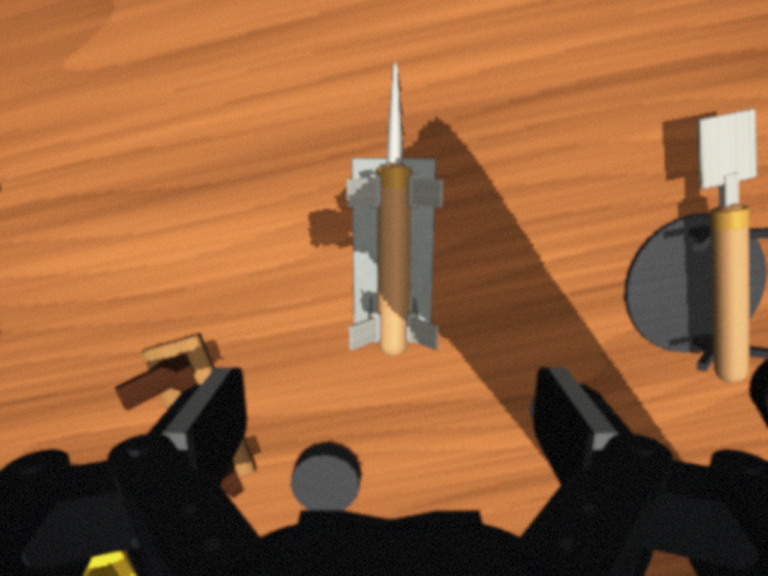

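The awl is home in the clip: its top is at 56.5 mm, level, as the spreader's was. The spreader is parked on the spare rest. Next is the burnisher.

Request:
{"name": "move_arm", "arguments": {
  "increments": [
    {"offset": [-0.002, 0, 0.04], "yaw": -3, "jaw": 0},
    {"offset": [-0.005, 0, 0.08], "yaw": -6, "jaw": 0},
    {"offset": [-0.007, 0, 0.12], "yaw": -9, "jaw": 0},
    {"offset": [-0.01, 0, 0.16], "yaw": -12, "jaw": 0},
    {"offset": [-0.012, 0, 0.2], "yaw": -15, "jaw": 0},
    {"offset": [-0.015, 0, 0.24], "yaw": -18, "jaw": 0},
    {"offset": [-0.018, 0, 0.28], "yaw": -21, "jaw": 0},
    {"offset": [-0.02, 0, 0.32], "yaw": -24, "jaw": 0},
    {"offset": [-0.023, 0, 0.357], "yaw": -25, "jaw": 0},
    {"offset": [-0.023, 0, 0.357], "yaw": -25, "jaw": 0}
  ]
}}

```text
clock: 15.78
position: [0.5265, -0.2597, 0.2372]
ee_rot: [0.076, -0.699, 0.706, -0.081]
ft_force: [-1.1, -0.3, -0.1]
grip_width: 0.999
```

Run:
```python
from h import *
o=manip.get_obs();print(o["clock"],o["position"].round(4),o["ft_force"].round(1),o["joint_pos"].round(2))
w=snap("wrist");np.savez("w9.npz",X=cloud(w),im=w["pixels"],C=w["C"]);save(w,"w9.png")
print("burn",handle(w,.542,-.269,.085));print("spr",handle(w,.507,-.124))
for q in ("burnisher","wire_rest","jar"):
  for r in manip.spot_point(w,q)[:2]: print(q,np.round(r["centre"]),round(r["confidence"],2),atz(w,[r["centre"]],.045 if q=="burnisher" else 0)[0].round(4))
```

```text
15.7833 [ 0.5265 -0.2597  0.2372] [-1.1 -0.3 -0.1] [ 0.96  0.33 -0.71  1.56  0.23  1.32 -1.13]
burn (array([ 0.5497, -0.2681]), np.float64(13.55), 'len', np.float64(0.1415), 'wid', np.float64(0.0168), 'ztop', [np.float64(0.0563), np.float64(0.0563), np.float64(0.0563), np.float64(0.0565), np.float64(0.0562)], 2313)
spr (array([ 0.509 , -0.1243]), np.float64(-0.7), 'len', np.float64(0.1266), 'wid', np.float64(0.0195), 'ztop', [np.float64(0.0562), np.float64(0.056), np.float64(0.056), np.float64(0.0561), np.float64(0.0565)], 2818)
burnisher [270. 161.] 0.63 [ 0.5408 -0.2682  0.045 ]
```

View pics/w9.png

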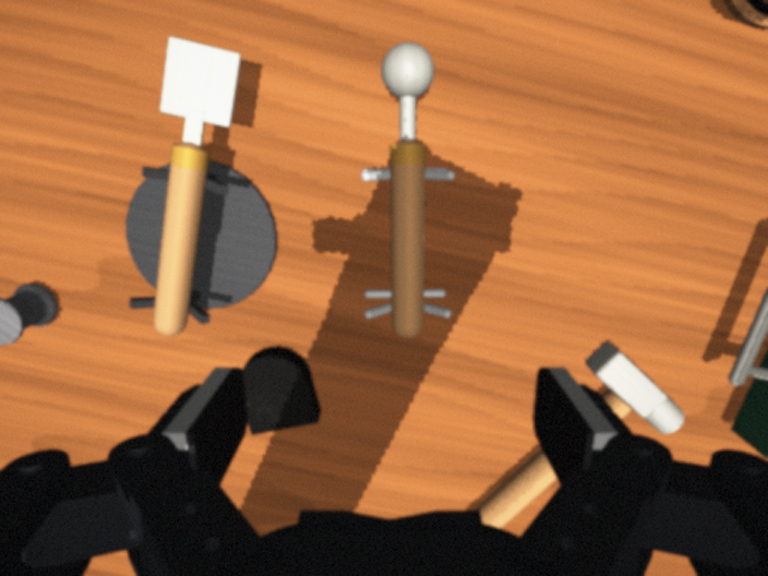

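Run:
```python
from h import *
w=dict(np.load("w9.npz"));p=snap("wrist")
print(atz(p,[[407/1.5,143/1.5],[407/1.5,338/1.5]],.045).round(4))
print(goal(.543,-.2695,.046,13.4))
```

```text
[[ 0.6054 -0.2433  0.045 ]
 [ 0.479  -0.2746  0.045 ]]
(array([-0.0061,  0.1931,  0.0216]), np.float64(0.03))
```

Run:
```python
from h import *
o=manip.get_obs();print(o["clock"],o["position"].round(4))
p=snap("wrist");print(handle(p,.542,-.269,.085));print(goal(.543,-.2695,.046,13.4))
```

```text
16.0333 [ 0.53   -0.2486  0.2388]
(array([ 0.5421, -0.2698]), np.float64(13.06), 'len', np.float64(0.1259), 'wid', np.float64(0.0161), 'ztop', [np.float64(0.0563), np.float64(0.0562), np.float64(0.0565), np.float64(0.0562), np.float64(0.0564)], 2168)
(array([-0.0059,  0.1933,  0.0215]), np.float64(0.05))
```

Confirmed: (0.5425, −0.2697), 13.2°. Going down and gripping.

Request:
{"name": "move_arm", "arguments": {
  "increments": [
    {"offset": [-0.006, 0.03, 0.0215], "yaw": 0.2, "jaw": 0},
    {"offset": [-0.006, 0.06, 0.0215], "yaw": 0.2, "jaw": 0},
    {"offset": [-0.006, 0.1, 0.0215], "yaw": 0.2, "jaw": 0},
    {"offset": [-0.006, 0.13, 0.0215], "yaw": 0.2, "jaw": 0},
    {"offset": [-0.006, 0.16, 0.0215], "yaw": 0.2, "jaw": 0},
    {"offset": [-0.006, 0.18, 0.0215], "yaw": 0.2, "jaw": 0},
    {"offset": [-0.006, 0.192, 0.0215], "yaw": 0.2, "jaw": 0},
    {"offset": [-0.006, 0.192, 0.0215], "yaw": 0.2, "jaw": 0}
  ]
}}

```text
clock: 16.75
position: [0.542, -0.268, 0.045]
ee_rot: [0.08, -0.7, 0.704, -0.085]
ft_force: [-0.1, 0.1, 0.4]
grip_width: 1.0
```

Request:
{"name": "move_arm", "arguments": {
  "increments": [
    {"offset": [0, 0, 0], "yaw": 0, "jaw": 255},
    {"offset": [0, 0, 0], "yaw": 0, "jaw": 255},
    {"offset": [0, 0, 0], "yaw": 0, "jaw": 255},
    {"offset": [0, 0, 0], "yaw": 0, "jaw": 255},
    {"offset": [0, 0, 0], "yaw": 0, "jaw": 255},
    {"offset": [0, 0, 0], "yaw": 0, "jaw": 255},
    {"offset": [0, 0, 0], "yaw": 0, "jaw": 255},
    {"offset": [0, 0, 0], "yaw": 0, "jaw": 255}
  ],
  "squeeze": 80
}}

```text
clock: 17.42
position: [0.5428, -0.2699, 0.0463]
ee_rot: [0.078, -0.699, 0.706, -0.085]
ft_force: [1.5, -5.4, 3.6]
grip_width: 0.23
```

Request:
{"name": "move_arm", "arguments": {
  "increments": [
    {"offset": [0, -0.01, 0], "yaw": 0, "jaw": 255},
    {"offset": [0, -0.03, 0], "yaw": 0, "jaw": 255},
    {"offset": [0, -0.055, 0], "yaw": 0, "jaw": 255},
    {"offset": [0, -0.085, 0], "yaw": 0, "jaw": 255},
    {"offset": [0, -0.115, 0], "yaw": 0, "jaw": 255},
    {"offset": [0, -0.14, 0], "yaw": 0, "jaw": 255},
    {"offset": [0, -0.15, 0], "yaw": 0, "jaw": 255},
    {"offset": [0, -0.15, 0], "yaw": 0, "jaw": 255},
    {"offset": [0, -0.15, 0], "yaw": 0, "jaw": 255}
  ]
}}

```text
clock: 18.17
position: [0.5411, -0.2686, 0.1958]
ee_rot: [0.079, -0.699, 0.706, -0.085]
ft_force: [-0.5, -0.3, -1.5]
grip_width: 0.229
```

Run:
```python
from h import *
o=manip.get_obs();print(o["clock"],o["position"].round(4),o["ft_force"].round(1),o["joint_pos"].round(2))
w=snap("wrist");held(w,o);save(w,"w10.png")
print(goal(.478,.2845,.195,4.7))
```

```text
18.1667 [ 0.5411 -0.2686  0.1958] [-0.5 -0.3 -1.5] [ 0.94  0.4  -0.7   1.57  0.27  1.26 -1.14]
held wood n 12141 x head end [-0.0766 -0.0625 -0.0593]
  x -0.055 ytop -0.0097 z [-0.0111  0.0097] mid -0.0007
  x -0.045 ytop -0.0095 z [-0.0111  0.0092] mid -0.001
  x -0.035 ytop -0.0096 z [-0.0112  0.0093] mid -0.0009
  x -0.025 ytop -0.0096 z [-0.011   0.0093] mid -0.0009
  x -0.02 ytop -0.0098 z [-0.0111  0.0093] mid -0.0009
(array([-0.066 , -0.0047, -0.5526]), np.float64(8.56))
```

Request:
{"name": "move_arm", "arguments": {
  "increments": [
    {"offset": [-0.004, 0, -0.035], "yaw": 0.5, "jaw": 255},
    {"offset": [-0.009, 0, -0.075], "yaw": 1, "jaw": 255},
    {"offset": [-0.014, 0, -0.115], "yaw": 2, "jaw": 255},
    {"offset": [-0.019, 0, -0.155], "yaw": 2.5, "jaw": 255},
    {"offset": [-0.024, 0, -0.195], "yaw": 3, "jaw": 255},
    {"offset": [-0.028, 0, -0.235], "yaw": 4, "jaw": 255},
    {"offset": [-0.033, 0, -0.275], "yaw": 4.5, "jaw": 255},
    {"offset": [-0.038, 0, -0.315], "yaw": 5, "jaw": 255},
    {"offset": [-0.043, 0, -0.355], "yaw": 6, "jaw": 255},
    {"offset": [-0.048, 0, -0.395], "yaw": 6.5, "jaw": 255}
  ]
}}

```text
clock: 19.05
position: [0.4952, 0.1283, 0.19]
ee_rot: [0.039, -0.703, 0.709, -0.043]
ft_force: [0.8, -0.7, -0.3]
grip_width: 0.231
```

Run:
```python
from h import *
o=manip.get_obs();print(o["clock"],o["position"].round(4),o["joint_pos"].round(2),o["joint_velocities"].round(2));print(goal(.479,.2845,.195,4.7))
```

```text
19.05 [0.4952 0.1283 0.19  ] [ 0.49  0.24 -0.93  1.8   0.21  1.2  -1.96] [-0.82  0.23 -0.23 -0.14  0.23  0.06 -1.19]
(array([-0.0021, -0.0063, -0.157 ]), np.float64(1.99))
```

Request:
{"name": "move_arm", "arguments": {
  "increments": [
    {"offset": [-0.001, -0.005, -0.04], "yaw": 0.5, "jaw": 255},
    {"offset": [-0.001, -0.005, -0.08], "yaw": 1, "jaw": 255},
    {"offset": [-0.002, -0.006, -0.12], "yaw": 1.5, "jaw": 255},
    {"offset": [-0.002, -0.006, -0.15], "yaw": 2, "jaw": 255},
    {"offset": [-0.002, -0.006, -0.157], "yaw": 2, "jaw": 255},
    {"offset": [-0.002, -0.006, -0.157], "yaw": 2, "jaw": 255},
    {"offset": [-0.002, -0.006, -0.157], "yaw": 2, "jaw": 255}
  ]
}}

```text
clock: 19.63
position: [0.4783, 0.2839, 0.1932]
ee_rot: [0.028, -0.703, 0.71, -0.03]
ft_force: [-0.6, -0.9, -1.2]
grip_width: 0.228
```

Run:
```python
from h import *
o=manip.get_obs();print(o["clock"],o["position"].round(4),o["joint_pos"].round(2))
w=snap("wrist");X=cloud(w);held(w,o);save(w,"w11.png");print(goal(.479,.2845,.044,4.7))
```

```text
19.6333 [0.4783 0.2839 0.1932] [ 0.17  0.37 -0.96  1.68  0.32  1.26 -2.35]
held wood n 12104 x head end [-0.0715 -0.062  -0.0589]
  x -0.055 ytop -0.0097 z [-0.0111  0.0098] mid -0.0006
  x -0.045 ytop -0.0096 z [-0.011   0.0093] mid -0.0009
  x -0.035 ytop -0.0096 z [-0.0108  0.0095] mid -0.0006
  x -0.025 ytop -0.0097 z [-0.011   0.0093] mid -0.0009
  x -0.02 ytop -0.0098 z [-0.011   0.0094] mid -0.0008
(array([ 0.0003,  0.1495, -0.0028]), np.float64(-0.06))
```

View pics/w11.png

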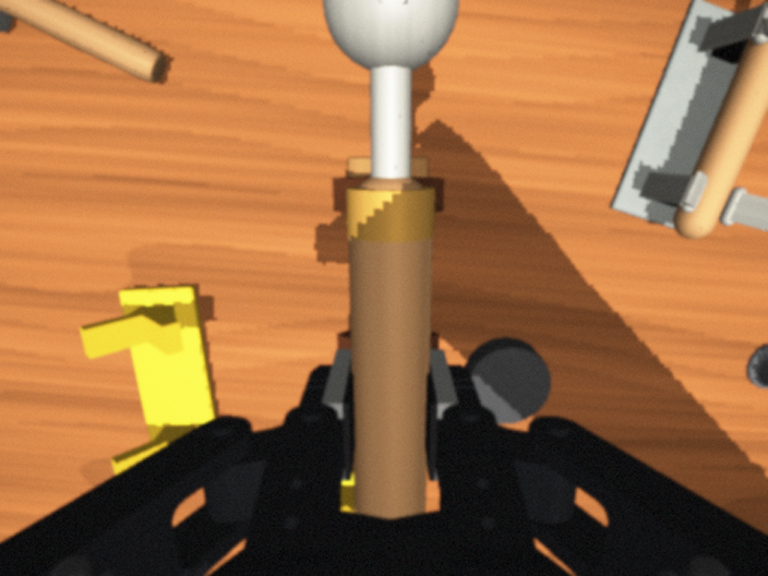

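Request:
{"name": "move_arm", "arguments": {
  "increments": [
    {"offset": [0, 0.03, -0.001], "yaw": 0, "jaw": 255},
    {"offset": [0, 0.065, -0.001], "yaw": 0, "jaw": 255},
    {"offset": [0, 0.095, -0.001], "yaw": 0, "jaw": 255},
    {"offset": [0, 0.12, -0.001], "yaw": 0, "jaw": 255},
    {"offset": [0, 0.135, -0.001], "yaw": 0, "jaw": 255},
    {"offset": [0, 0.142, -0.001], "yaw": 0, "jaw": 255},
    {"offset": [0, 0.146, -0.001], "yaw": 0, "jaw": 255},
    {"offset": [0, 0.146, -0.001], "yaw": 0, "jaw": 255}
  ]
}}

```text
clock: 20.35
position: [0.48, 0.2829, 0.0481]
ee_rot: [0.027, -0.704, 0.709, -0.03]
ft_force: [-1.0, -0.6, -1.7]
grip_width: 0.23
```

Request:
{"name": "move_arm", "arguments": {
  "increments": [
    {"offset": [0, 0, 0], "yaw": 0, "jaw": 220},
    {"offset": [0, 0, 0], "yaw": 0, "jaw": 180},
    {"offset": [0, 0, 0], "yaw": 0, "jaw": 90},
    {"offset": [0, 0, 0], "yaw": 0, "jaw": 0},
    {"offset": [0, 0, 0], "yaw": 0, "jaw": 0},
    {"offset": [0, 0, 0], "yaw": 0, "jaw": 0},
    {"offset": [0, 0, 0], "yaw": 0, "jaw": 0}
  ]
}}

```text
clock: 20.93
position: [0.48, 0.2829, 0.0482]
ee_rot: [0.027, -0.704, 0.709, -0.03]
ft_force: [-0.3, -0.7, 0.6]
grip_width: 0.976
```

Request:
{"name": "move_arm", "arguments": {
  "increments": [
    {"offset": [0, -0.02, 0], "yaw": 0, "jaw": 0},
    {"offset": [0, -0.05, 0], "yaw": 0, "jaw": 0},
    {"offset": [0, -0.09, 0], "yaw": 0, "jaw": 0},
    {"offset": [0, -0.13, 0], "yaw": 0, "jaw": 0},
    {"offset": [0, -0.16, 0], "yaw": 0, "jaw": 0},
    {"offset": [0, -0.19, 0], "yaw": 0, "jaw": 0},
    {"offset": [0, -0.19, 0], "yaw": 0, "jaw": 0},
    {"offset": [0, -0.19, 0], "yaw": 0, "jaw": 0}
  ]
}}

```text
clock: 21.6
position: [0.4796, 0.2849, 0.2397]
ee_rot: [0.026, -0.704, 0.709, -0.031]
ft_force: [-1.2, -0.5, -1.0]
grip_width: 1.003
```

Run:
```python
from h import *
o=manip.get_obs();print(o["clock"],o["position"].round(4),o["joint_pos"].round(2))
w=snap("wrist");X=cloud(w);save(w,"w12.png");print("burn",handle(w,.478,.2845,.085))
h=cv2.cvtColor(np.array(w["pixels"]),cv2.COLOR_RGB2HSV)
ex=(h[...,2]>125)|(X[...,2]>.0565)
rest(X,None,.478,.2845,zl=.03,excl=ex)
print(goal(.508,-.124,.24,-.5))
p=snap("top");print("wire");rest(cloud(p),None,.542,-.27,zl=.035)
Y=cloud(p);m=(np.hypot(Y[...,0]-.542,Y[...,1]+.27)<.08)&(Y[...,2]>.015);print(m.sum());print(Y[m][np.argsort(Y[m][:,0])].round(3)[::8].tolist())
```

```text
21.6 [0.4796 0.2849 0.2397] [ 0.19  0.33 -0.98  1.62  0.29  1.34 -2.32]
burn (array([0.4859, 0.2854]), np.float64(5.14), 'len', np.float64(0.1402), 'wid', np.float64(0.0197), 'ztop', [np.float64(0.0563), np.float64(0.0563), np.float64(0.0563), np.float64(0.0565), np.float64(0.0565)], 2405)
  sup [0.4528 0.2822] [0.0538 0.0592] 4.9 n 861 zmax 0.054
  sup [0.5102 0.2866] [0.0607 0.059 ] 5.3 n 1256 zmax 0.054
  mid [0.4815 0.2844] ang 4.37 dist 0.0575
(array([0.004 , 0.0017, 0.4093]), np.float64(5.1))
wire
  sup [ 0.4934 -0.2808] [0.0057 0.0529] 13.7 n 37 zmax 0.057
  sup [ 0.581  -0.2604] [0.0057 0.0554] 13.8 n 35 zmax 0.058
  mid [ 0.5372 -0.2706] ang 13.07 dist 0.0899
92
[[0.485, -0.257, 0.049], [0.49, -0.255, 0.057], [0.492, -0.28, 0.031], [0.495, -0.285, 0.031], [0.497, -0.29, 0.041], [0.499, -0.297, 0.046], [0.575, -0.238, 0.055], [0.578, -0.237, 0.051], [0.581, -0.269, 0.035], [0.584, -0.281, 0.048], [0.585, -0.267, 0.042], [0.588, -0.278, 0.042]]
```

Run:
```python
from h import *
w=snap("wrist");X=cloud(w);h=cv2.cvtColor(np.array(w["pixels"]),cv2.COLOR_RGB2HSV)
c=np.array([.479,.2845]);a=np.radians(4.9);u=np.array([np.cos(a),np.sin(a)]);n=np.array([-u[1],u[0]])
t=(X[...,:2]-c)@u;v=(X[...,:2]-c)@n
m=(abs(v)>.014)&(abs(v)<.032)&(abs(t)<.08)&(X[...,2]>.035)&(X[...,2]<.06)
print("support t hist",np.histogram(t[m],np.arange(-.07,.071,.004)))
print([np.percentile(t[m&(s*t>0)],[3,50,97]).round(4) for s in(-1,1)])
k=(abs(v)<.008)&(abs(t)<.1)&(X[...,2]>.05)&(X[...,2]<.06);print("handle",np.percentile(t[k],[.5,99.5]).round(4))
k=(abs(v)<.011)&(abs(t)<.1)&(X[...,2]>.035)&(X[...,2]<.06);print("handle",np.percentile(t[k],[.5,99.5]).round(4))
d=np.load("w9.npz");X=d["X"]
c=np.array([.537,-.2708]);a=np.radians(13.2);u=np.array([np.cos(a),np.sin(a)]);n=np.array([-u[1],u[0]])
t=(X[...,:2]-c)@u;v=(X[...,:2]-c)@n
m=(abs(v)>.014)&(abs(v)<.03)&(abs(t)<.08)&(X[...,2]>.035)&(X[...,2]<.06)
print("wire",[np.percentile(t[m&(s*t>0)],[3,50,97]).round(4) for s in(-1,1)])
```

```text
support t hist (array([  0,   0,   0,   2, 109, 123, 120, 116, 156,   0,   0,   0,   0,
         0,   0,   0,   0,   0,   0,   0,   0,   0,   0,   0,   0,   0,
        69, 147, 142, 154, 160,  22,   0,   0,   0]), array([-0.07 , -0.066, -0.062, -0.058, -0.054, -0.05 , -0.046, -0.042,
       -0.038, -0.034, -0.03 , -0.026, -0.022, -0.018, -0.014, -0.01 ,
       -0.006, -0.002,  0.002,  0.006,  0.01 ,  0.014,  0.018,  0.022,
        0.026,  0.03 ,  0.034,  0.038,  0.042,  0.046,  0.05 ,  0.054,
        0.058,  0.062,  0.066,  0.07 ]))
[array([-0.0532, -0.0431, -0.0357]), array([0.0367, 0.0457, 0.054 ])]
handle [-0.0625  0.0991]
handle [-0.0619  0.0992]
wire [array([-0.0453, -0.0418, -0.04  ]), array([0.0444, 0.0474, 0.0501])]
```

Request:
{"name": "move_arm", "arguments": {
  "increments": [
    {"offset": [0, 0, 0.04], "yaw": 1, "jaw": 0},
    {"offset": [0.001, 0, 0.08], "yaw": 2, "jaw": 0},
    {"offset": [0.001, 0, 0.12], "yaw": 3, "jaw": 0},
    {"offset": [0.002, 0, 0.16], "yaw": 4, "jaw": 0},
    {"offset": [0.002, 0, 0.2], "yaw": 5, "jaw": 0},
    {"offset": [0.003, 0, 0.24], "yaw": 5, "jaw": 0},
    {"offset": [0.003, 0, 0.28], "yaw": 5, "jaw": 0},
    {"offset": [0.004, 0, 0.32], "yaw": 5, "jaw": 0},
    {"offset": [0.004, 0, 0.36], "yaw": 5, "jaw": 0},
    {"offset": [0.004, 0, 0.4], "yaw": 5, "jaw": 0}
  ]
}}

```text
clock: 22.58
position: [0.5059, -0.1172, 0.2396]
ee_rot: [-0.003, -0.704, 0.71, 0.002]
ft_force: [1.1, -0.2, -0.3]
grip_width: 0.999
```

Request:
{"name": "move_arm", "arguments": {
  "increments": [
    {"offset": [0, 0, 0.009], "yaw": 0, "jaw": 0},
    {"offset": [0, 0, 0.009], "yaw": 0, "jaw": 0}
  ]
}}

```text
clock: 22.75
position: [0.5047, -0.1304, 0.2378]
ee_rot: [-0.004, -0.704, 0.71, 0.005]
ft_force: [-0.6, 1.0, -0.0]
grip_width: 1.001
```

Run:
```python
from h import *
o=manip.get_obs();print(o["clock"],o["position"].round(4),o["joint_pos"].round(2),o["joint_velocities"].round(2))
w=snap("wrist");print("spr",handle(w,.508,-.124,.085));print(goal(.507,-.1238,.045,-.6))
X=cloud(w)
```

```text
22.75 [ 0.5047 -0.1304  0.2378] [ 0.83  0.18 -0.74  1.72  0.13  1.29 -1.52] [-0.04 -0.02 -0.07  0.02 -0.03 -0.   -0.05]
spr (array([ 0.5091, -0.124 ]), np.float64(-0.35), 'len', np.float64(0.1267), 'wid', np.float64(0.0159), 'ztop', [np.float64(0.0562), np.float64(0.0564), np.float64(0.0565), np.float64(0.0564), np.float64(0.0566)], 2184)
(array([-0.0019,  0.1931, -0.0051]), np.float64(0.03))
```

Request:
{"name": "move_arm", "arguments": {
  "increments": [
    {"offset": [-0.003, 0.03, -0.006], "yaw": 0, "jaw": 0},
    {"offset": [-0.003, 0.06, -0.006], "yaw": 0, "jaw": 0},
    {"offset": [-0.003, 0.1, -0.006], "yaw": 0, "jaw": 0},
    {"offset": [-0.003, 0.13, -0.006], "yaw": 0, "jaw": 0},
    {"offset": [-0.003, 0.16, -0.006], "yaw": 0, "jaw": 0},
    {"offset": [-0.003, 0.18, -0.006], "yaw": 0, "jaw": 0},
    {"offset": [-0.003, 0.192, -0.006], "yaw": 0, "jaw": 0},
    {"offset": [-0.003, 0.192, -0.006], "yaw": 0, "jaw": 0}
  ]
}}

```text
clock: 23.47
position: [0.5065, -0.1209, 0.0438]
ee_rot: [-0.001, -0.705, 0.709, 0.004]
ft_force: [0.5, -0.2, 0.8]
grip_width: 0.999
```

Request:
{"name": "move_arm", "arguments": {
  "increments": [
    {"offset": [0, 0, 0], "yaw": 0, "jaw": 255},
    {"offset": [0, 0, 0], "yaw": 0, "jaw": 255},
    {"offset": [0, 0, 0], "yaw": 0, "jaw": 255},
    {"offset": [0, 0, 0], "yaw": 0, "jaw": 255},
    {"offset": [0, 0, 0], "yaw": 0, "jaw": 255},
    {"offset": [0, 0, 0], "yaw": 0, "jaw": 255},
    {"offset": [0, 0, 0], "yaw": 0, "jaw": 255},
    {"offset": [0, 0, 0], "yaw": 0, "jaw": 255}
  ],
  "squeeze": 80
}}

```text
clock: 24.13
position: [0.5072, -0.1241, 0.0451]
ee_rot: [-0.003, -0.704, 0.71, 0.004]
ft_force: [-1.7, -8.6, 7.4]
grip_width: 0.232
```

Request:
{"name": "move_arm", "arguments": {
  "increments": [
    {"offset": [0, -0.01, 0], "yaw": 0, "jaw": 255},
    {"offset": [0, -0.03, 0], "yaw": 0, "jaw": 255},
    {"offset": [0, -0.055, 0], "yaw": 0, "jaw": 255},
    {"offset": [0, -0.085, 0], "yaw": 0, "jaw": 255},
    {"offset": [0, -0.115, 0], "yaw": 0, "jaw": 255},
    {"offset": [0, -0.14, 0], "yaw": 0, "jaw": 255},
    {"offset": [0, -0.15, 0], "yaw": 0, "jaw": 255},
    {"offset": [0, -0.15, 0], "yaw": 0, "jaw": 255},
    {"offset": [0, -0.15, 0], "yaw": 0, "jaw": 255}
  ]
}}

```text
clock: 24.88
position: [0.5073, -0.1227, 0.1946]
ee_rot: [-0.003, -0.704, 0.711, 0.005]
ft_force: [-0.2, -0.3, -1.4]
grip_width: 0.233
```

Run:
```python
from h import *
o=manip.get_obs();print(o["clock"],o["position"].round(4),o["ft_force"].round(1),o["joint_pos"].round(2))
w=snap("wrist");held(w,o)
print(goal(.539,-.2705,.195,13.2))
```

```text
24.8833 [ 0.5073 -0.1227  0.1946] [-0.2 -0.3 -1.4] [ 0.81  0.22 -0.75  1.77  0.17  1.21 -1.56]
held wood n 12815 x head end [-0.0799 -0.0654 -0.062 ]
  x -0.055 ytop -0.0117 z [-0.0112  0.0097] mid -0.0008
  x -0.045 ytop -0.0114 z [-0.0111  0.0091] mid -0.001
  x -0.035 ytop -0.0113 z [-0.011   0.0094] mid -0.0008
  x -0.025 ytop -0.0113 z [-0.0108  0.0092] mid -0.0008
  x -0.02 ytop -0.0113 z [-0.011   0.0093] mid -0.0008
(array([-0.0337, -0.    ,  0.1475]), np.float64(-13.8))
```

Request:
{"name": "move_arm", "arguments": {
  "increments": [
    {"offset": [-0.007, 0, 0.03], "yaw": -3, "jaw": 255},
    {"offset": [-0.015, 0, 0.065], "yaw": -6, "jaw": 255},
    {"offset": [-0.022, 0, 0.1], "yaw": -9.5, "jaw": 255},
    {"offset": [-0.03, 0, 0.135], "yaw": -12.5, "jaw": 255},
    {"offset": [-0.032, 0, 0.1475], "yaw": -13.8, "jaw": 255},
    {"offset": [-0.032, 0, 0.1475], "yaw": -13.8, "jaw": 255},
    {"offset": [-0.032, 0, 0.1475], "yaw": -13.8, "jaw": 255},
    {"offset": [-0.032, 0, 0.1475], "yaw": -13.8, "jaw": 255}
  ]
}}

```text
clock: 25.6
position: [0.537, -0.2688, 0.1936]
ee_rot: [0.084, -0.7, 0.705, -0.079]
ft_force: [-0.3, -0.2, -1.1]
grip_width: 0.226
```

Run:
```python
from h import *
o=manip.get_obs();print(o["clock"],o["position"].round(4),o["joint_pos"].round(2),o["joint_velocities"].round(2));print(goal(.5377,-.2707,.0455,13.2))
```

```text
25.6 [ 0.537  -0.2688  0.1936] [ 0.92  0.4  -0.68  1.57  0.27  1.27 -1.14] [-0.01 -0.02 -0.01 -0.    0.    0.    0.  ]
(array([-0.0013,  0.1481,  0.0011]), np.float64(0.07))
```

Request:
{"name": "move_arm", "arguments": {
  "increments": [
    {"offset": [0, 0.03, 0.001], "yaw": 0, "jaw": 255},
    {"offset": [0, 0.065, 0.001], "yaw": 0, "jaw": 255},
    {"offset": [0, 0.095, 0.001], "yaw": 0, "jaw": 255},
    {"offset": [0, 0.12, 0.001], "yaw": 0, "jaw": 255},
    {"offset": [0, 0.135, 0.001], "yaw": 0, "jaw": 255},
    {"offset": [0, 0.143, 0.001], "yaw": 0, "jaw": 255},
    {"offset": [0, 0.1475, 0.001], "yaw": 0, "jaw": 255},
    {"offset": [0, 0.1475, 0.001], "yaw": 0, "jaw": 255}
  ]
}}

```text
clock: 26.27
position: [0.5368, -0.2706, 0.0464]
ee_rot: [0.084, -0.7, 0.705, -0.08]
ft_force: [-0.6, -1.0, -0.9]
grip_width: 0.232
```

Request:
{"name": "move_arm", "arguments": {
  "increments": [
    {"offset": [0, 0, 0], "yaw": 0, "jaw": 220},
    {"offset": [0, 0, 0], "yaw": 0, "jaw": 180},
    {"offset": [0, 0, 0], "yaw": 0, "jaw": 90},
    {"offset": [0, 0, 0], "yaw": 0, "jaw": 0},
    {"offset": [0, 0, 0], "yaw": 0, "jaw": 0},
    {"offset": [0, 0, 0], "yaw": 0, "jaw": 0},
    {"offset": [0, 0, 0], "yaw": 0, "jaw": 0}
  ]
}}

```text
clock: 26.85
position: [0.5368, -0.2706, 0.0465]
ee_rot: [0.084, -0.7, 0.705, -0.08]
ft_force: [0.3, 0.4, 0.6]
grip_width: 0.982
```

Request:
{"name": "move_arm", "arguments": {
  "increments": [
    {"offset": [0, -0.02, 0], "yaw": 0, "jaw": 0},
    {"offset": [0, -0.05, 0], "yaw": 0, "jaw": 0},
    {"offset": [0, -0.09, 0], "yaw": 0, "jaw": 0},
    {"offset": [0, -0.13, 0], "yaw": 0, "jaw": 0},
    {"offset": [0, -0.16, 0], "yaw": 0, "jaw": 0},
    {"offset": [0, -0.19, 0], "yaw": 0, "jaw": 0},
    {"offset": [0, -0.19, 0], "yaw": 0, "jaw": 0},
    {"offset": [0, -0.19, 0], "yaw": 0, "jaw": 0}
  ]
}}

```text
clock: 27.52
position: [0.5386, -0.2692, 0.2383]
ee_rot: [0.083, -0.699, 0.706, -0.081]
ft_force: [-0.1, 0.4, -1.2]
grip_width: 0.998
```

Run:
```python
from h import *
o=manip.get_obs();print(o["clock"],o["position"].round(4),o["ft_force"].round(1))
w=snap("wrist");print("spr",handle(w,.538,-.2705,.085))
X=cloud(w);c=np.array([.537,-.2708]);a=np.radians(13.2);u=np.array([np.cos(a),np.sin(a)]);n=np.array([-u[1],u[0]])
t=(X[...,:2]-c)@u;v=(X[...,:2]-c)@n
m=(abs(v)>.014)&(abs(v)<.026)&(abs(t)<.06)&(X[...,2]>.035)&(X[...,2]<.06)
print("wire",[np.percentile(t[m&(s*t>0)],[3,50,97]).round(4) for s in(-1,1)])
k=(abs(v)<.008)&(abs(t)<.1)&(X[...,2]>.05)&(X[...,2]<.06);print("handle",np.percentile(t[k],[.5,99.5]).round(4))
save(w,"w13.png",None,1.2)
p=snap("scene");save(p,"s2.png");Z=snap("top")
for q in ("jar","reel"):
  print(q,[ (atz(Z,[r["centre"]],0)[0].round(3),round(r["confidence"],2)) for r in manip.spot_point(Z,q)[:1]])
```

```text
27.5167 [ 0.5386 -0.2692  0.2383] [-0.1  0.4 -1.2]
spr (array([ 0.5439, -0.2694]), np.float64(13.9), 'len', np.float64(0.1335), 'wid', np.float64(0.0174), 'ztop', [np.float64(0.0564), np.float64(0.0562), np.float64(0.0562), np.float64(0.0561), np.float64(0.0563)], 2278)
wire [array([-0.0452, -0.042 , -0.04  ]), array([0.0445, 0.0475, 0.05  ])]
handle [-0.0602  0.075 ]
jar [(array([ 0.751, -0.183,  0.   ]), 0.94)]
reel [(array([ 0.424, -0.011,  0.   ]), 0.54)]
```

View pics/s2.png

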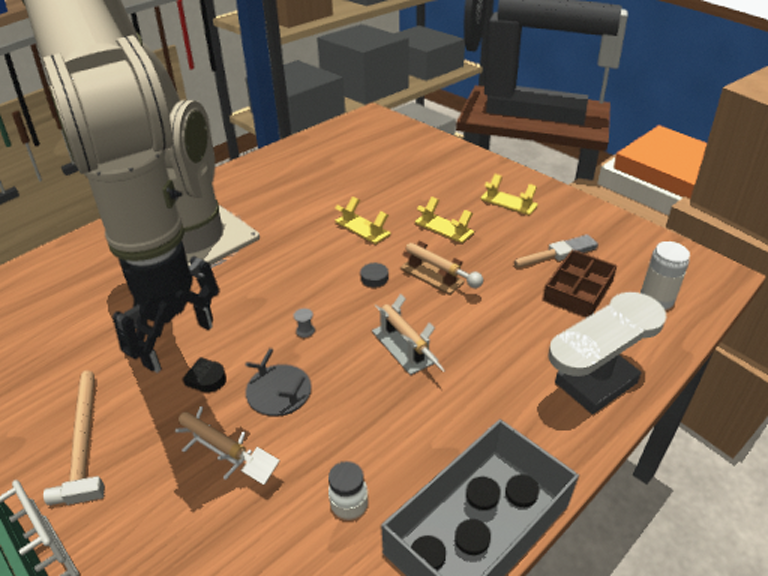

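View pics/w13.png

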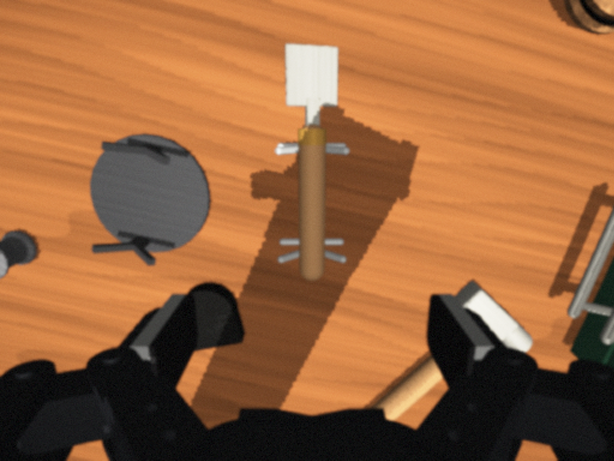

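All three tools are on their rests, the spare rest is empty and both bystanders are unmoved. I am handing it in.

```bash
python3 -c "
from workcell import manip
print(manip.hand_in())"
```

```text
the job is handed in; nothing more can be done
None
```

I finished the job in about 28 s of robot time and handed it in. I parked the spreader on the spare rest, pressed the awl into the clip, then set the burnisher on the wooden V rest and the spreader on the wire rest.

**Last checks:**
- **Seating:** each handle lies level with its top at about 56 mm, which is its home height.
- **Awl:** under 42 N it stopped dead at home height in the clip. After release it lay level and within about 2 mm of the clip's middle.
- **Burnisher and spreader:** they lie about 1–2 mm from the middle of their rests.
- **Spare rest:** it is empty again.
- **Jar and reel:** both read within 4 mm of where they started, which is detector noise.
- **Gripper:** open and well above everything.

**Disagreement:** the top and wrist cameras differed by about 2–3 mm along x. I took values between the two, except for the burnisher's and spreader's final centring, which I checked within a single wrist picture. Some automatic handle fits came out too long because they picked up part of the tool's neck, so I corrected those using the visible rear end of the handle.

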